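# Pack the demonstration toy set back into its two-level box

### The job

Pack the demonstration toys back into their open wooden box: first lay the short flat brick and the cube down in their own beaded places on the box floor, then set the lift-out tray over them, level and fully home in the box. Last, lay the yo-yo flat in the larger ring of the tray and stand the spinning top upright in the smaller ring. Leave the stamp and the skittle where they are.

Things in the scene. Friction and masses are not known exactly. Their poses are not given: they have to be found in the camera images.
- set_box: Open pale wooden box, fixed, 196 (x) x 106 x 54 mm, inside 182 x 92. Origin: centre of underside; brass plate on the -x end. On its floor (z = 5 mm) half-round beads 4 mm high frame two places, 2 mm play all round: a square one for the cube centred at x = -40 mm, an oblong one for the brick (long along y) at x = +40 mm, both y = 0. Corner blocks carry the tray with its underside at z = 42 mm.
- tray: Wooden lift-out tray, 176 (x) x 86 mm, 0.3 kg; fits the box with 3 mm play all round, either way round. Origin: centre of underside. Rim to z = 10 mm. Carry by the handle bar over its middle: 10 mm thick (x), 66 long (y), z = 34 to 50. Ring beads 3 mm high on its board (surface z = 6): yo-yo ring at x = -43, y = 0 (inside 59 mm), top ring at x = +43, y = 0 (inside 46 mm).
- brick: Flat oblong wooden block, 35 (x) x 70 (y) x 18 mm high (z). Origin: centre of its underside. Grasp across the 35 mm.
- cube: Wooden cube block, 35 mm on a side. Origin: centre of its underside, z up.
- yoyo: Yo-yo lying flat, 56 mm across, 36 mm high, with a groove round the middle (half height). Origin: centre of its underside, z up. Grasp across the rim.
- top: Spinning top standing upright on its flat foot (foot 32 mm across, body 60 mm across at 12 mm height), 57 mm high. Origin: centre of its foot, z up. Grasp the stem, 12 mm thick, from z = 38 to 57 mm.
- stamp: Shop stamp, 24 x 36 mm foot, turned handle, 66 mm high. Not part of the set: leave it. Origin: centre of its underside.
- skittle: Turned wooden skittle, 38 mm across, 100 mm high, standing. Not part of the set: leave it. Origin: centre of its underside.

How it is judged:
By the outcome, as a careful person would: the job done as asked, in the order asked, and still so for the second after the job is handed in, with the robot touching nothing.
It also fails if it takes over 131 s, if anything falls off the work surface, if the arm or the gripper's body presses on something with over 40 N, if the wrist force passes 120 N, or if a joint passes its speed limit or range.

### The arm

A 6-joint arm with a two-finger parallel gripper is mounted at the origin on the work surface; the furniture and walls round the work are solid. World frame = base frame: x ahead of the robot, y to its left, z up, the work surface at z = 0. Lengths are in m, angles in degrees, forces in N, time in s.
With the tool pointing down it reaches from about 0.375 to 0.75 m from the base axis. Payload 9 kg.
Tool frame: the origin (TCP) lies between the finger pads; the fingertips stand 22 mm ahead of it and the grasp point (between the pads) lies 3 mm ahead of it (nose_length is the distance from the TCP to the fingertips, in m); z points along the fingers, y is the line along which they close (so a half turn about z gives the same grasp; the last joint's range is limited). The gripper opens to 85 mm and grips with 20 to 120 N. Pads are 22 mm wide; open, the fingers measure 114 mm over their backs; the gripper's body (76 mm by 85 mm) begins 54 mm behind the grasp point. The pads swing forward as they close: fully open they stand 13 mm farther back than shut.
Start: joints at [-82.89, 5.964, 5.575, 89.605, 0, 77.527], TCP at [0.201, -0.565, 0.224] pointing down, gripper open.
Joint ranges: [-171.21, 171.21], [-48.23, 106.86], [-62.78, 66.21], [-105.2, 120.99], [-86.42, 89.51], [-180, 180]. Speed limits (degrees/s): [127.2, 127.2, 147.25, 180, 180, 180].

### API

Orientations are given as [roll, pitch, yaw] about the fixed x, y, z axes, in that order (R = Rz(yaw) Ry(pitch) Rx(roll)).
In Python, from workcell import get_obs, read_camera, job_done, nose_length gives the robot as it stands.
- The arm moves only by the tool play_rows, never from a script. Its argument "steps" is a list of rows, each an object with "dp": the shift along the tool's x, y, z in mm, a list of three; "twist": the turn about the tool's z in degrees. A call has 1 to 5 rows; each row shifts and turns the commanded pose from where the row before left it, along the tool's axes as they then stand; what a row does not reach is not made up. A row lasts 1/10 s, in which the tool goes at most 50 mm and 8.59 degrees, less where a joint would pass 70% of its speed; a pose out of reach is approached as far as the arm can. A call is refused whole if a number of a shift passes 50 or a number of a turn 8.59, either way. A call with a gripper value outside its range is refused whole. "jaw" is the finger opening in mm, from 0 to 85.4, set as the call begins (left out, the last holds). The fingers move at their own pace and stop on an object; "squeeze" is the grip in N (left out, the last holds). Time passes only in rows, so rows that do not move let the fingers close. It gives the time, the measured TCP pose, the force, the opening and the grip force at its end, in the units of the state.
- get_obs(): the state, without advancing time (a new reading comes with each control period).
- read_camera(name): name is "side" or "top"; returns a dict with "image" (400x640x3 uint8, red, green, blue), "fx", "fy", "cx", "cy" (pixels), "k1" (the pictures are not rectified: a ray, as slopes to the right and down, at radius r is drawn at 1 + k1 r^2 times it, then the intrinsics apply), "extrinsics" (4x4, takes a point from camera to world coordinates). Camera axes: x right, y down, z forward; pixel columns grow to the right and rows downward; lengths in m; the calibration is good to about 2 mm. A picture is of the moment at which its call begins. There is no depth.
- job_done(): hands the job in; it is judged then, once.
The state is a dict: "time_s": time; "joint_positions": joint angles; "joint_vel": joint speeds; "effort": joint torques, N m; "position": TCP position; "eef_rot": TCP orientation; "force": force on the tool from outside, world axes, zero at the start; "ft_torque": the same for the moment, N m; "gripper_width": opening from 0.0 (shut) to 1.0 (fully open); "gripper_force": force on a finger pad.
Only numpy, scipy, OpenCV 4.12 (cv2) and the standard library are available. Lean on these libraries where they do the work, as an engineer would, in place of code of your own. Each camera call takes 0.05 s, during which the arm holds its last target. There are 200 camera calls.

## Working session

There is one attempt and no reset: what is moved stays moved. The work goes in short steps, Python scripts to look and compute and a tool call to move; the robot and the scene stay as the last step left them, time stands still between calls to the robot, and variables do not carry over. Pictures are saved under pics/ and viewed, at most 14 in all, crops included, and the job is handed in when it is done.

Besides the shell and the picture viewer there is one more tool, called as name([rows], argument=value, ...), one row to a line, values as JSON. play_rows: Moves the arm, as the interface text tells. Its arguments: {"type":"object","properties":{"steps":{"type":"array"},"jaw":{"type":"number"},"squeeze":{"type":"number"}},"required":["steps"]}

```bash
ls; mkdir -p pics; cat > h.py <<'E'
import numpy as np,cv2
from workcell import get_obs,read_camera,job_done
def snap(n,f=None):
    c=read_camera(n)
    if f: cv2.imwrite('pics/'+f,c['image'][:,:,::-1])
    return c
def ray(c,u,v):
    x,y=(u-c['cx'])/c['fx'],(v-c['cy'])/c['fy']
    K=np.eye(3);d=np.array([c['k1'],0,0,0.])
    x,y=cv2.undistortPoints(np.array([[[x,y]]],float),K,d)[0,0]
    E=np.array(c['extrinsics']);return E[:3,3],E[:3,:3]@np.array([x,y,1])
def onz(c,u,v,z):
    o,d=ray(c,u,v);return o+d*(z-o[2])/d[2]
def pix(c,p):
    E=np.array(c['extrinsics']);q=E[:3,:3].T@(np.array(p,float)-E[:3,3]);x,y=q[0]/q[2],q[1]/q[2]
    s=1+c['k1']*(x*x+y*y);return np.array([c['fx']*x*s+c['cx'],c['fy']*y*s+c['cy']])
E
python3 - <<'E'
from h import *
for n in('top','side'):
    c=snap(n,n+'1.png');print(n,c['fx'],c['cx'],c['cy'],c['k1'],np.round(c['extrinsics'],3).tolist())
o=get_obs();print(o)
E
```

```text
pics
top 453.72783413030174 320.4316390257582 195.25688969671324 -0.03341484228898342 [[0.007, -0.997, 0.082, 0.456], [-1.0, -0.009, -0.021, -0.007], [0.022, -0.082, -0.996, 0.88], [0.0, 0.0, 0.0, 1.0]]
side 376.5102832294962 322.1557334527786 201.19752061102474 -0.018559084602325818 [[0.956, -0.178, 0.233, 0.326], [-0.293, -0.52, 0.803, -0.704], [-0.022, -0.836, -0.549, 0.494], [0.0, 0.0, 0.0, 1.0]]
{'time_s': 0.1, 'joint_positions': array([-8.28896904e+01,  5.99433977e+00,  5.53317510e+00,  8.96043994e+01,
        1.34297198e-03,  7.75275358e+01]), 'joint_vel': array([-0.01640251, -0.10498379,  0.04182229, -0.03045026, -0.03131808,
       -0.03503636]), 'effort': array([ 5.52427926e-03, -5.58203852e+01,  5.04723251e+01,  1.29082191e-02,
       -2.45935516e-04, -4.41082690e-06]), 'position': array([ 0.20108839, -0.56499168,  0.22372479]), 'eef_rot': array([-1.79936273e+02, -1.54711710e-02,  1.95827644e+01]), 'force': array([ 0.2867076 , -0.66088605,  0.49440696]), 'ft_torque': array([ 0.01149599, -0.06042999,  0.00810015]), 'gripper_force': 0.0, 'gripper_width': 1.0010707065767632}
```

```bash
python3 -c "import workcell;print(workcell.nose_length)"
```

```text
0.022
```

View pics/top1.png

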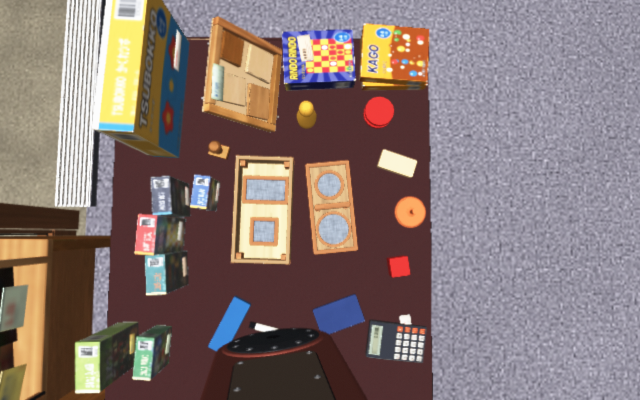

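View pics/side1.png

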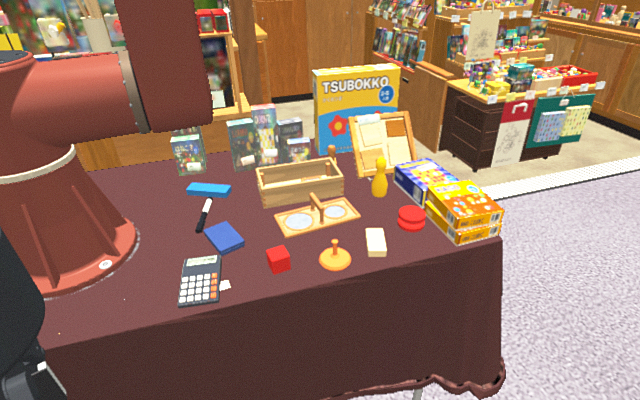

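```bash
python3 - <<'E'
from h import *
c=snap('top');im=c['image'][:,:,::-1]
a=cv2.resize(im[150:270,222:362],None,fx=5,fy=5,interpolation=cv2.INTER_CUBIC)
cv2.imwrite('pics/a.png',a)
hsv=cv2.cvtColor(im,cv2.COLOR_BGR2HSV)
np.set_printoptions(precision=4,suppress=True)
def blobs(m,name,zs,roi):
    mm=np.zeros_like(m);x0,x1,y0,y1=roi;mm[y0:y1,x0:x1]=m[y0:y1,x0:x1]
    cs,_=cv2.findContours(mm,cv2.RETR_EXTERNAL,cv2.CHAIN_APPROX_NONE)
    k=max(cs,key=cv2.contourArea);r=cv2.minAreaRect(k);b=cv2.boxPoints(r)
    print(name,r,cv2.boundingRect(k));
    for z in zs: print(z,onz(c,*r[0],z),[onz(c,*p,z)[:2] for p in b])
red=cv2.inRange(hsv,(0,150,60),(8,255,255))|cv2.inRange(hsv,(172,150,60),(180,255,255))
blobs(red,'yoyo',[.036],(360,400,92,135));blobs(red,'cube',[.035],(385,415,250,285))
blobs(cv2.inRange(hsv,(10,20,150),(35,140,255)),'brick',[.018],(372,422,145,182))
blobs(cv2.inRange(hsv,(5,140,120),(20,255,255)),'top',[.012],(390,430,190,235))
b=cv2.resize(im[90:290,365:430],None,fx=3,fy=3,interpolation=cv2.INTER_CUBIC)
s=snap('side')['image'][:,:,::-1];s=cv2.resize(s[180:290,240:440],None,fx=2.9,fy=2.9,interpolation=cv2.INTER_CUBIC)
o=np.zeros((600,800,3),np.uint8);o[:,:195]=b;o[:s.shape[0],200:200+s.shape[1]]=s
cv2.imwrite('pics/b.png',o)
E
```

```text
yoyo ((378.0000305175781, 112.00000762939453), (29.516094207763672, 32.199378967285156), 26.56505012512207) (363, 96, 31, 33)
0.036 [ 0.6854 -0.1337  0.036 ] [array([ 0.6697, -0.0947]), array([ 0.7262, -0.1224]), array([ 0.7012, -0.1729]), array([ 0.6449, -0.1449])]
cube ((398.1399841308594, 265.97998046875), (20.930362701416016, 21.77889060974121), 81.8698959350586) (387, 255, 24, 23)
0.035 [ 0.3949 -0.1705  0.035 ] [array([ 0.4111, -0.1477]), array([ 0.417, -0.188]), array([ 0.3788, -0.1933]), array([ 0.373 , -0.1531])]
brick ((397.0500183105469, 162.85000610351562), (36.68241500854492, 18.657434463500977), 18.434947967529297) (377, 149, 40, 28)
0.018 [ 0.5908 -0.1729  0.018 ] [array([ 0.5844, -0.1334]), array([ 0.619, -0.145]), array([ 0.5972, -0.2125]), array([ 0.5626, -0.2007])]
top ((409.5, 211.5), (31.0, 31.0), 90.0) (394, 196, 32, 32)
0.012 [ 0.4974 -0.1975  0.012 ] [array([ 0.5271, -0.1677]), array([ 0.5276, -0.228 ]), array([ 0.4678, -0.2273]), array([ 0.4674, -0.1673])]
```

View pics/a.png

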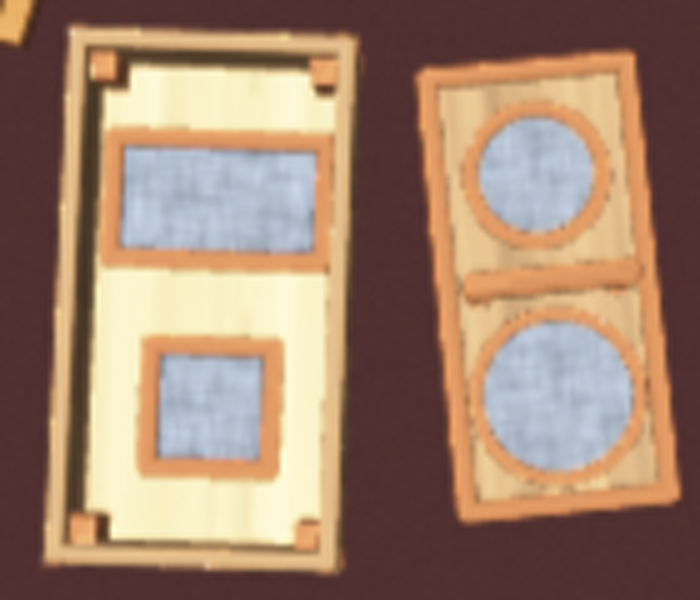

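View pics/b.png

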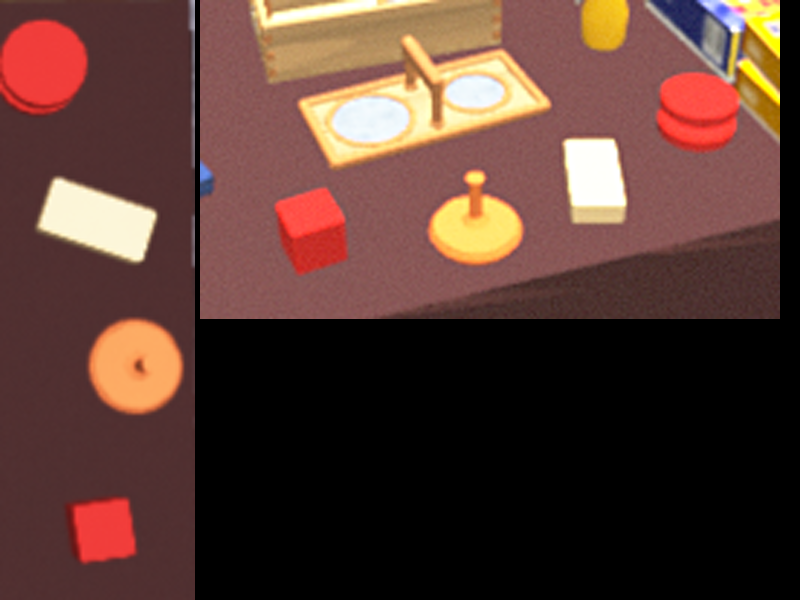

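```bash
python3 - <<'E'
from h import *
np.set_printoptions(precision=4,suppress=True)
c=snap('top');im=c['image'][:,:,::-1]
big=lambda m:cv2.resize(m,None,fx=4,fy=4,interpolation=cv2.INTER_LINEAR)
hsv=cv2.cvtColor(im,cv2.COLOR_BGR2HSV)
f=lambda p:(np.array(p)+.5)/4-.5
H=big(im);hs=cv2.cvtColor(H,cv2.COLOR_BGR2HSV)
def go(m,name,z,roi):
    mm=np.zeros_like(m);x0,x1,y0,y1=[4*v for v in roi];mm[y0:y1,x0:x1]=m[y0:y1,x0:x1]
    cs,_=cv2.findContours(mm,cv2.RETR_EXTERNAL,cv2.CHAIN_APPROX_NONE);k=max(cs,key=cv2.contourArea)
    M=cv2.moments(k);ce=onz(c,*f((M['m10']/M['m00'],M['m01']/M['m00'])),z)[:2]
    w=np.array([onz(c,*f(p),z)[:2] for p in k[:,0]])*1000
    r=cv2.minAreaRect(w.astype(np.float32))
    print(name,ce,'rect',np.round(r[0],1),np.round(r[1],1),round(r[2],1))
blue=cv2.inRange(hs,(95,25,100),(130,140,255))
go(blue,'brickplace',.005,(240,294,175,207));go(blue,'cubeplace',.005,(245,290,212,250))
go(blue,'topring',.006,(310,350,165,204));go(blue,'yoring',.006,(310,360,210,250))
g=hs[:,:,2];print('cubeV',np.unique(g[1030:1100,1550:1640]//20,return_counts=True))
red=cv2.inRange(hs,(0,150,205),(8,255,255))|cv2.inRange(hs,(172,150,205),(180,255,255))
go(red,'cubetop',.035,(380,420,245,290));go(red,'yotop',.036,(355,405,90,135))
go(cv2.inRange(hs,(10,20,190),(35,140,255)),'brick',.018,(372,422,145,182))
nd=cv2.inRange(hs,(5,60,95),(35,255,255))
go(nd,'tray',.010,(302,365,150,265))
F=lambda p:(np.array(p)+.5)/5-.5+np.array([222,150])
print('boxrim',[onz(c,*F(p),.054)[:2] for p in((70,27),(357,37),(340,573),(45,565))])
print('trayrim',[onz(c,*F(p),.010)[:2] for p in((418,70),(634,53),(680,499),(462,523))])
print('handle ends',[onz(c,*F(p),.050)[:2] for p in((464,282),(641,270))])
s=snap('side');S=s['image'][:,:,::-1]
# stem knob: side picture px and top picture px, triangulate
G=lambda u,v:((u-200+.5)/2.9-.5+240,(v+.5)/2.9-.5+180)
for z in(.055,.057):print('stem side',onz(s,*G(475,174),z))
print('stem top',onz(c,365+139/3,90+366/3,.057))
for z in(.050,):print('handle side',onz(s,*G(405,40),z),onz(s,*G(438,78),z))
print('brick side top corners',[onz(s,*G(*p),.018)[:2] for p in((564,141),(616,139),(625,209),(573,212))])
print('cube side top',[onz(s,*G(*p),.035)[:2] for p in((277,205),(326,191),(345,226),(294,241))])
print('box side rim near', onz(s,255+.0,178,.054))
E
```

```text
brickplace [0.5382 0.0813] rect [538.3  81.3] [70.9 35.6] 88.6
cubeplace [0.4582 0.0832] rect [458.1  83.3] [36.1 35.1] 88.8
topring [ 0.549  -0.0417] rect [549.2 -41.8] [39.8 39.8] 20.7
yoring [ 0.4634 -0.0507] rect [463.8 -50.7] [52.8 52.5] 24.5
cubeV (array([ 3,  4,  5,  6,  7,  8,  9, 10, 11, 12], dtype=uint8), array([   6,  325,  336,  178,  157,  157,  183,  252,  728, 3978]))
cubetop [ 0.3943 -0.1728] rect [ 394.2 -172.8] [34.5 34.3] 8.3
yotop [ 0.6884 -0.1356] rect [ 688.5 -135.8] [53.2 53.7] 58.7
brick [ 0.5907 -0.1728] rect [ 590.6 -173. ] [70.6 35.6] 71.7
tray [ 0.5052 -0.046 ] rect [506.3 -45.9] [179.3  89.8] 6.0
boxrim [array([0.5965, 0.1315]), array([0.5939, 0.0262]), array([0.3984, 0.0299]), array([0.4005, 0.1362])]
trayrim [array([0.5886, 0.0042]), array([ 0.5962, -0.0795]), array([ 0.4242, -0.0976]), array([ 0.4146, -0.0143])]
handle ends [array([ 0.5042, -0.014 ]), array([ 0.5092, -0.079 ])]
stem side [ 0.4963 -0.1933  0.055 ]
stem side [ 0.4955 -0.1956  0.057 ]
stem top [ 0.4944 -0.191   0.057 ]
handle side [ 0.499  -0.0173  0.05  ] [ 0.5078 -0.075   0.05  ]
brick side top corners [array([ 0.5826, -0.1352]), array([ 0.6185, -0.1449]), array([ 0.5923, -0.2158]), array([ 0.5589, -0.2077])]
cube side top [array([ 0.3736, -0.1593]), array([ 0.4065, -0.1557]), array([ 0.4107, -0.1927]), array([ 0.3778, -0.1962])]
box side rim near [0.3917 0.0858 0.054 ]
```

play_rows([
  {"dp": [0,0,0],"twist": -8},
  {"dp": [0,0,0],"twist": -8},
  {"dp": [0,0,0],"twist": -8},
  {"dp": [0,0,0],"twist": -8},
  {"dp": [0,0,0],"twist": -8},
], jaw=60, squeeze=25)

```text
time_s: 0.8
position: [0.2011, -0.5653, 0.2244]
eef_rot: [180.0, -0.0, 59.9]
force: [0.8, -0.5, -0.2]
gripper_width: 0.7
gripper_force: 0.0
```

play_rows([
  {"dp": [0,0,0],"twist": -8},
  {"dp": [0,0,0],"twist": -4},
  {"dp": [30,15,0],"twist": 0},
  {"dp": [40,20,0],"twist": 0},
  {"dp": [40,20,0],"twist": 0},
])

```text
time_s: 1.3
position: [0.2886, -0.4774, 0.2242]
eef_rot: [180.0, -0.0, 71.5]
force: [1.0, 0.1, 0.2]
gripper_width: 0.704
gripper_force: 0.0
```

play_rows([
  {"dp": [40,20,0],"twist": 0},
  {"dp": [40,20,0],"twist": 0},
  {"dp": [40,20,0],"twist": 0},
  {"dp": [40,20,0],"twist": 0},
  {"dp": [40,20,0],"twist": 0},
])

```text
time_s: 1.8
position: [0.4472, -0.3187, 0.2245]
eef_rot: [180.0, 0.0, 71.6]
force: [-0.7, -0.6, 0.1]
gripper_width: 0.701
gripper_force: 0.0
```

play_rows([
  {"dp": [40,20,0],"twist": 0},
  {"dp": [40,20,0],"twist": 0},
  {"dp": [40,20,0],"twist": 0},
  {"dp": [30,15,0],"twist": 0},
  {"dp": [0,0,0],"twist": 0},
])

```text
time_s: 2.3
position: [0.5667, -0.1983, 0.224]
eef_rot: [-180.0, -0.0, 71.8]
force: [-0.6, -0.4, -0.5]
gripper_width: 0.707
gripper_force: 0.0
```

```bash
cat >> h.py <<'E'
def d(x,y,z,yaw):
    o=get_obs();p=o['position']*1000;a=o['eef_rot'][2];t=np.radians(yaw);q=np.array([x,y,z])-p
    tw=-((yaw-a+180)%360-180)
    print('t',round(o['time_s'],1),'pos',np.round(p,1),'yaw',round(a,2),'rp',np.round(o['eef_rot'][:2],2),'F',np.round(o['force'],1),'w',round(o['gripper_width']*85.4,1),'gf',round(o['gripper_force'],1))
    print('twist',round(tw,1),'then dp',np.round([q[0]*np.cos(t)+q[1]*np.sin(t),q[0]*np.sin(t)-q[1]*np.cos(t),-q[2]],1))
E
python3 -c "
from h import *
d(590,-174,28,71.7)"
```

```text
t 2.3 pos [ 566.7 -198.3  224. ] yaw 71.82 rp [-1.8e+02 -5.0e-02] F [-0.6 -0.4 -0.5] w 60.4 gf 0.0
twist 0.1 then dp [ 30.4  14.5 196. ]
```

play_rows([
  {"dp": [30,14.5,20],"twist": 0},
  {"dp": [0,0,40],"twist": 0},
  {"dp": [0,0,40],"twist": 0},
  {"dp": [0,0,40],"twist": 0},
  {"dp": [0,0,30],"twist": 0},
])

```text
time_s: 2.8
position: [0.5865, -0.1776, 0.0516]
eef_rot: [-179.9, -0.0, 71.6]
force: [-0.2, -1.0, 0.8]
gripper_width: 0.702
gripper_force: 0.0
```

play_rows([
  {"dp": [0,0,14],"twist": 0},
  {"dp": [0,0,8],"twist": 0},
  {"dp": [0,0,4],"twist": 0},
  {"dp": [0,0,0],"twist": 0},
])

```text
time_s: 3.2
position: [0.5885, -0.1782, 0.0295]
eef_rot: [179.9, 0.0, 71.6]
force: [-0.6, 0.2, 0.1]
gripper_width: 0.7
gripper_force: 0.0
```

play_rows([
  {"dp": [0,0,0],"twist": 0},
  {"dp": [0,0,0],"twist": 0},
  {"dp": [0,0,0],"twist": 0},
  {"dp": [0,0,0],"twist": 0},
  {"dp": [0,0,0],"twist": 0},
], jaw=25, squeeze=20)

```text
time_s: 3.7
position: [0.588, -0.1777, 0.0286]
eef_rot: [180.0, 0.0, 71.6]
force: [0.0, 0.8, -0.4]
gripper_width: 0.296
gripper_force: 0.0
```

```bash
python3 -c "
from h import *
snap('side','g1.png')
im=cv2.imread('pics/g1.png');cv2.imwrite('pics/g1c.png',cv2.resize(im[150:290,300:460],None,fx=4,fy=4,interpolation=2))
d(394,-174,224,8.3)"
```

```text
t 3.8 pos [ 587.9 -177.7   28.5] yaw 71.59 rp [1.7999e+02 1.0000e-02] F [-0.4  0.2 -0.3] w 25.1 gf 0.0
twist 63.3 then dp [-191.4  -31.6 -195.5]
```

View pics/g1c.png

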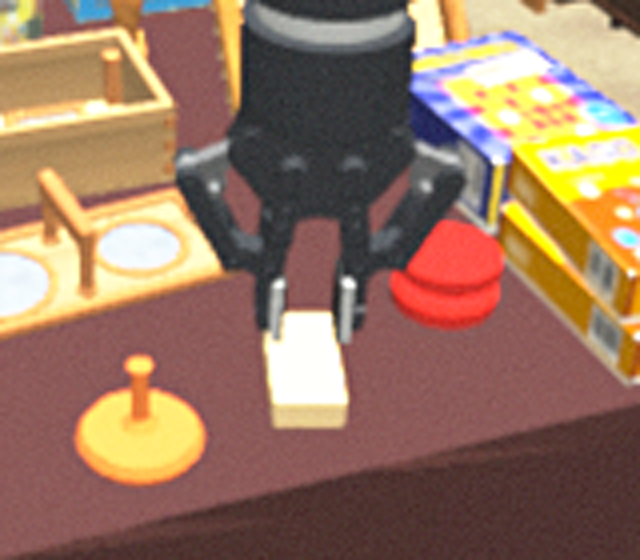

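```bash
python3 -c "
from h import *
np.set_printoptions(precision=1,suppress=True)
s=snap('side')
for z in (0,6.5,18,25,40):
  print(z,[(pix(s,[.588+k*.949*.0175,-.178-k*.316*.0175,z/1000])-[300,150])*4 for k in(-1,0,1)])
for u in (272,346): 
  for z in(.0065,.018,.03):print(u,z,onz(s,300+u/4,150+335/4,z)*1000)
d(0,0,0,0)
t=snap('top','t2.png')['image'][:,:,::-1]
cv2.imwrite('pics/t2.png',cv2.resize(t[90:290,260:440],None,fx=3,fy=3,interpolation=2))
"
```

```text
0 [array([267.1, 388.9]), array([302.1, 388.9]), array([337.1, 388.8])]
6.5 [array([267.6, 378.9]), array([302.8, 378.9]), array([338. , 378.8])]
18 [array([268.7, 361. ]), array([304.1, 360.9]), array([339.7, 360.8])]
25 [array([269.3, 349.9]), array([305. , 349.8]), array([340.7, 349.8])]
40 [array([270.7, 325.8]), array([306.7, 325.7]), array([342.8, 325.6])]
272 0.0065 [ 587.2 -140.5    6.5]
272 0.018 [ 581.  -153.9   18. ]
272 0.03 [ 574.6 -167.8   30. ]
346 0.0065 [ 623.4 -152.8    6.5]
346 0.018 [ 616.4 -165.8   18. ]
346 0.03 [ 609.  -179.4   30. ]
t 3.8 pos [ 587.9 -177.6   28.5] yaw 71.59 rp [180.   0.] F [ 0.2 -0.1 -0.1] w 25.0 gf 0.0
twist 71.6 then dp [-587.9 -177.6   28.5]
```

View pics/t2.png

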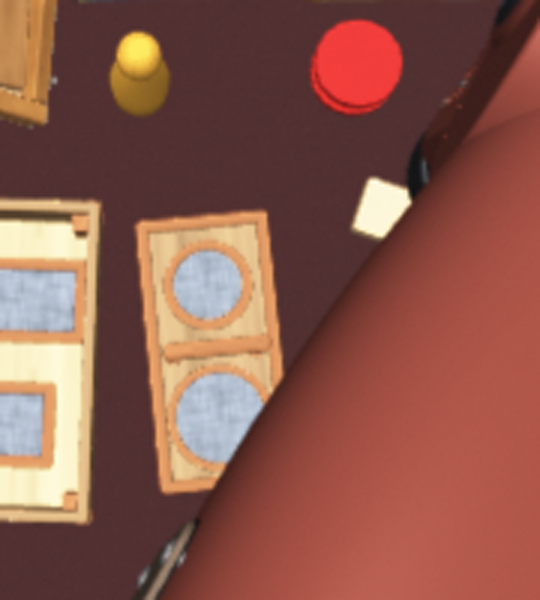

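play_rows([
  {"dp": [0,0,-5],"twist": 0},
  {"dp": [2,0.5,0],"twist": 0},
  {"dp": [2,0,0],"twist": 0},
  {"dp": [0,0,0],"twist": 0},
  {"dp": [0,0,0],"twist": 0},
], jaw=60)

```text
time_s: 4.35
position: [0.5896, -0.1739, 0.0333]
eef_rot: [-180.0, 0.0, 71.6]
force: [-0.2, -0.6, 0.2]
gripper_width: 0.708
gripper_force: 0.0
```

play_rows([
  {"dp": [0,0,5],"twist": 0},
  {"dp": [0,0,4],"twist": 0},
  {"dp": [0,0,4],"twist": 0},
  {"dp": [0,0,0],"twist": 0},
])

```text
time_s: 4.75
position: [0.589, -0.1738, 0.0193]
eef_rot: [-179.9, -0.0, 71.6]
force: [-1.1, -0.6, 0.0]
gripper_width: 0.701
gripper_force: 0.0
```

```bash
python3 -c "
from h import *
snap('side','g2.png')
im=cv2.imread('pics/g2.png');cv2.imwrite('pics/g2c.png',cv2.resize(im[170:270,330:430],None,fx=6,fy=6,interpolation=2))
d(394,-174,224,8.3)"
```

```text
t 4.8 pos [ 589.2 -173.9   19.8] yaw 71.58 rp [-179.95   -0.  ] F [ 0.  -0.2 -0.6] w 60.2 gf 0.0
twist 63.3 then dp [-193.2  -28.  -204.2]
```

View pics/g2c.png

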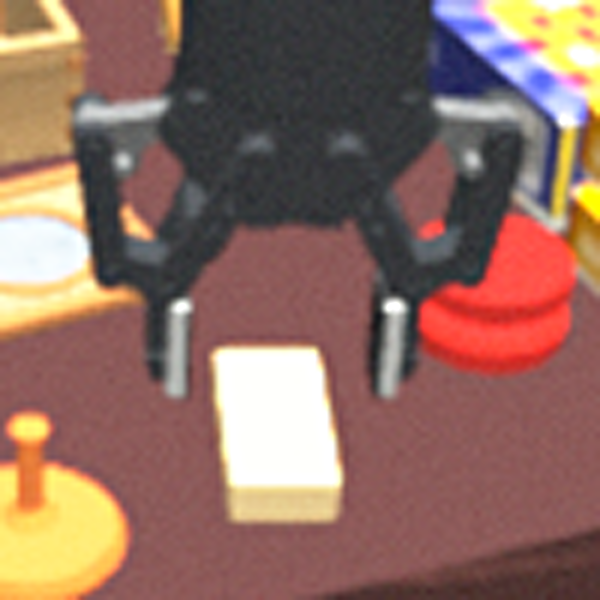

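```bash
python3 -c "
from h import *
np.set_printoptions(precision=1,suppress=True)
s=snap('side')
for z in (-2,5,15,25,35):
  print(z,[(pix(s,[.5892+k*.949*.030-.0035*e,-.1739-k*.316*.030-.0104*e,z/1000])-[330,170])*6 for k in(-1,1) for e in (0,1)])
"
```

```text
-2 [array([181.7, 459.7]), array([183.6, 481.2]), array([360.7, 459.4]), array([364.8, 480.9])]
5 [array([182.4, 443.7]), array([184.3, 465. ]), array([362.4, 443.3]), array([366.5, 464.7])]
15 [array([183.5, 420.4]), array([185.4, 441.6]), array([364.7, 420. ]), array([368.9, 441.3])]
25 [array([184.5, 396.8]), array([186.4, 417.9]), array([367.1, 396.4]), array([371.3, 417.5])]
35 [array([185.6, 372.9]), array([187.5, 393.8]), array([369.5, 372.4]), array([373.8, 393.4])]
```

play_rows([
  {"dp": [0,0,3],"twist": 0},
  {"dp": [0,0,2],"twist": 0},
  {"dp": [0,0,2],"twist": 0},
  {"dp": [0,0,0],"twist": 0},
])

```text
time_s: 5.25
position: [0.5894, -0.1739, 0.013]
eef_rot: [-180.0, -0.0, 71.6]
force: [0.9, 1.1, -0.1]
gripper_width: 0.701
gripper_force: 0.0
```

play_rows([
  {"dp": [0,0,3],"twist": 0},
  {"dp": [0,0,3],"twist": 0},
  {"dp": [0,0,2],"twist": 0},
  {"dp": [0,0,0],"twist": 0},
])

```text
time_s: 5.65
position: [0.5893, -0.1739, 0.0049]
eef_rot: [-180.0, -0.0, 71.6]
force: [0.6, 0.8, 0.2]
gripper_width: 0.7
gripper_force: 0.0
```

play_rows([
  {"dp": [0,0,0],"twist": 0},
  {"dp": [0,0,0],"twist": 0},
  {"dp": [0,0,0],"twist": 0},
  {"dp": [0,0,0],"twist": 0},
  {"dp": [0,0,0],"twist": 0},
], jaw=25)

```text
time_s: 6.15
position: [0.5898, -0.1741, 0.0057]
eef_rot: [180.0, 0.0, 71.6]
force: [-0.2, 1.2, 1.4]
gripper_width: 0.4
gripper_force: 20.2
```

```bash
python3 -c "
from h import *
snap('side','g3.png')
im=cv2.imread('pics/g3.png');cv2.imwrite('pics/g3c.png',cv2.resize(im[170:270,330:430],None,fx=6,fy=6,interpolation=2))
d(394,-174,224,8.3)"
```

```text
t 6.2 pos [ 589.8 -174.2    5.7] yaw 71.58 rp [1.7997e+02 1.0000e-02] F [-0.6 -0.8  2. ] w 34.4 gf 20.2
twist 63.3 then dp [-193.8  -28.4 -218.3]
```

View pics/g3c.png

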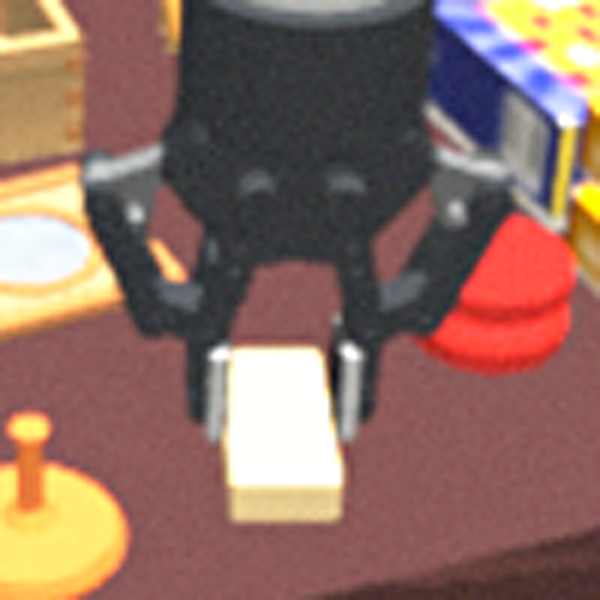

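play_rows([
  {"dp": [0,0,0],"twist": 0},
  {"dp": [0,0,0],"twist": 0},
  {"dp": [0,0,-15],"twist": 0},
  {"dp": [0,0,-40],"twist": 0},
  {"dp": [0,0,-40],"twist": 0},
], jaw=60)

```text
time_s: 6.7
position: [0.5889, -0.1737, 0.1018]
eef_rot: [-179.9, -0.0, 71.6]
force: [-0.5, -1.0, 0.4]
gripper_width: 0.699
gripper_force: 0.0
```

play_rows([
  {"dp": [0,0,-20],"twist": 8},
  {"dp": [0,0,0],"twist": 8},
  {"dp": [0,0,0],"twist": 8},
  {"dp": [0,0,0],"twist": 8},
  {"dp": [0,0,0],"twist": 8},
], jaw=75)

```text
time_s: 7.2
position: [0.5898, -0.1741, 0.1217]
eef_rot: [180.0, -0.0, 31.3]
force: [-0.2, -0.6, 0.4]
gripper_width: 0.878
gripper_force: 0.0
```

play_rows([
  {"dp": [0,0,0],"twist": 8},
  {"dp": [0,0,0],"twist": 8},
  {"dp": [0,0,0],"twist": 7},
  {"dp": [-40,-6,0],"twist": 0},
  {"dp": [-40,-6,0],"twist": 0},
])

```text
time_s: 7.7
position: [0.508, -0.1739, 0.1206]
eef_rot: [-180.0, 0.0, 8.6]
force: [-1.0, -1.1, 1.3]
gripper_width: 0.877
gripper_force: 0.0
```

play_rows([
  {"dp": [-40,-6,0],"twist": 0},
  {"dp": [-40,-6,0],"twist": 0},
  {"dp": [-34,-4,0],"twist": 0},
  {"dp": [0,0,0],"twist": 0},
  {"dp": [0,0,0],"twist": 0},
])

```text
time_s: 8.2
position: [0.3939, -0.1758, 0.1217]
eef_rot: [179.9, -0.1, 8.5]
force: [0.2, 0.1, -0.2]
gripper_width: 0.882
gripper_force: 0.0
```

```bash
cat >> h.py <<'E'
def rect(c,lo,hi,z,roi,name=''):
    H=cv2.resize(c['image'][:,:,::-1],None,fx=4,fy=4,interpolation=cv2.INTER_LINEAR);hs=cv2.cvtColor(H,cv2.COLOR_BGR2HSV)
    m=cv2.inRange(hs,lo,hi)
    if lo[0]==0:m|=cv2.inRange(hs,(172,)+lo[1:],(180,)+hi[1:])
    mm=np.zeros_like(m);x0,x1,y0,y1=[4*v for v in roi];mm[y0:y1,x0:x1]=m[y0:y1,x0:x1]
    k=max(cv2.findContours(mm,cv2.RETR_EXTERNAL,cv2.CHAIN_APPROX_NONE)[0],key=cv2.contourArea)
    w=np.array([onz(c,*((p+.5)/4-.5),z)[:2] for p in k[:,0]])*1000
    r=cv2.minAreaRect(w.astype(np.float32));print(name,np.round(r[0],1),np.round(r[1],1),round(r[2],1));return r
BR=((10,20,190),(35,140,255),.018);CU=((0,150,205),(8,255,255),.035)
E
python3 -c "
from h import *
c=snap('top');rect(c,*BR,(372,422,145,182),'brick')
d(394,-173,6,8.3)"
```

```text
brick [ 591.2 -173.2] [70.6 35.6] 71.7
t 8.2 pos [ 394.3 -175.8  121.5] yaw 8.56 rp [ 1.7991e+02 -8.0000e-02] F [-0.  -0.8 -0. ] w 74.8 gf 0.0
twist 0.3 then dp [ 1.000e-01 -2.800e+00  1.155e+02]
```

play_rows([
  {"dp": [0,-3,20],"twist": 0},
  {"dp": [0,0,40],"twist": 0},
  {"dp": [0,0,30],"twist": 0},
  {"dp": [0,0,12],"twist": 0},
  {"dp": [0,0,0],"twist": 0},
])

```text
time_s: 8.75
position: [0.3927, -0.1714, 0.0172]
eef_rot: [-179.9, 0.1, 8.6]
force: [0.4, 0.3, 1.2]
gripper_width: 0.876
gripper_force: 0.0
```

play_rows([
  {"dp": [0,0,5],"twist": 0},
  {"dp": [0,0,4],"twist": 0},
  {"dp": [0,0,4],"twist": 0},
  {"dp": [0,0,0],"twist": 0},
])

```text
time_s: 9.15
position: [0.3933, -0.1724, 0.0055]
eef_rot: [180.0, -0.0, 8.6]
force: [-0.3, 0.6, 0.5]
gripper_width: 0.883
gripper_force: 0.0
```

play_rows([
  {"dp": [0,0,0],"twist": 0},
  {"dp": [0,0,0],"twist": 0},
  {"dp": [0,0,0],"twist": 0},
  {"dp": [0,0,0],"twist": 0},
  {"dp": [0,0,0],"twist": 0},
], jaw=25)

```text
time_s: 9.65
position: [0.3934, -0.1726, 0.0057]
eef_rot: [180.0, -0.0, 8.6]
force: [0.0, 0.3, 3.3]
gripper_width: 0.399
gripper_force: 20.5
```

play_rows([
  {"dp": [0,0,0],"twist": 0},
  {"dp": [0,0,0],"twist": 0},
])

```text
time_s: 9.85
position: [0.3934, -0.1726, 0.0057]
eef_rot: [180.0, -0.0, 8.6]
force: [-0.3, -0.2, 3.7]
gripper_width: 0.407
gripper_force: 20.7
```

```bash
python3 -c "
from h import *
d(394,-173,6,8.3)
snap('side','g4.png')
im=cv2.imread('pics/g4.png');cv2.imwrite('pics/g4c.png',cv2.resize(im[200:300,220:340],None,fx=6,fy=6,interpolation=2))"
```

```text
t 9.8 pos [ 393.4 -172.6    5.7] yaw 8.58 rp [ 1.7997e+02 -2.0000e-02] F [-0.3 -0.2  3.7] w 34.8 gf 20.7
twist 0.3 then dp [ 0.5  0.5 -0.3]
```

View pics/g4c.png

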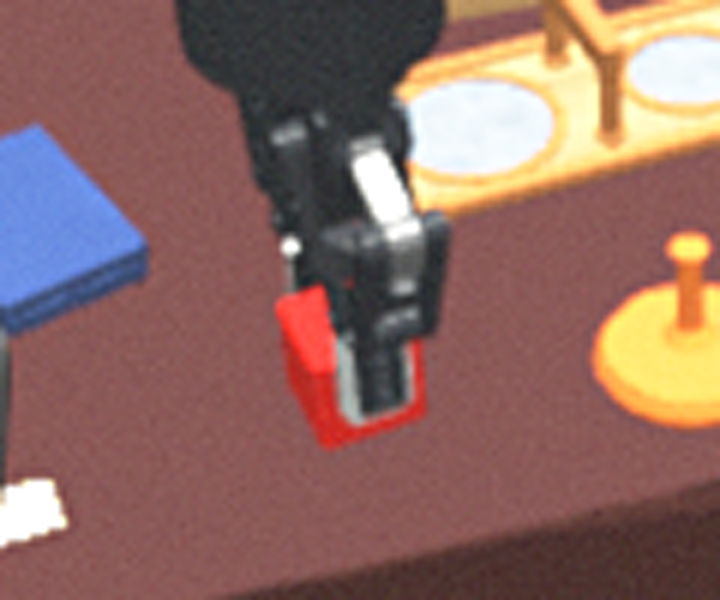

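play_rows([
  {"dp": [0,0,0],"twist": 0},
  {"dp": [0,0,0],"twist": 0},
  {"dp": [0,0,-15],"twist": 0},
  {"dp": [0,0,-40],"twist": 0},
  {"dp": [0,0,-40],"twist": 0},
], jaw=60)

```text
time_s: 10.4
position: [0.3923, -0.1715, 0.1005]
eef_rot: [-179.9, 0.1, 8.6]
force: [-0.1, -1.0, 0.1]
gripper_width: 0.699
gripper_force: 0.0
```

play_rows([
  {"dp": [0,0,-20],"twist": -8},
  {"dp": [0,0,0],"twist": -8},
  {"dp": [0,0,0],"twist": -8},
  {"dp": [0,0,0],"twist": -8},
  {"dp": [0,0,0],"twist": -8},
])

```text
time_s: 10.9
position: [0.393, -0.1721, 0.12]
eef_rot: [-180.0, 0.0, 48.9]
force: [-0.1, -0.6, 0.6]
gripper_width: 0.703
gripper_force: 0.0
```

play_rows([
  {"dp": [0,0,0],"twist": -8},
  {"dp": [0,0,0],"twist": -8},
  {"dp": [0,0,0],"twist": -7},
  {"dp": [12,37,0],"twist": 0},
  {"dp": [12,37,0],"twist": 0},
])

```text
time_s: 11.4
position: [0.4718, -0.173, 0.1204]
eef_rot: [180.0, 0.0, 71.5]
force: [0.1, -1.4, -0.5]
gripper_width: 0.705
gripper_force: 0.0
```

play_rows([
  {"dp": [12,37,0],"twist": 0},
  {"dp": [12,37,0],"twist": 0},
  {"dp": [12,38,0],"twist": 0},
  {"dp": [0,0,0],"twist": 0},
  {"dp": [0,0,0],"twist": 0},
])

```text
time_s: 11.9
position: [0.5883, -0.1736, 0.1188]
eef_rot: [-179.8, -0.0, 71.6]
force: [-0.4, 0.5, 0.2]
gripper_width: 0.704
gripper_force: 0.0
```

```bash
python3 -c "
from h import *
c=snap('top','t5.png');s=snap('side')
try: rect(c,*CU,(380,420,245,290),'cube')
except Exception as e: print(e)
cv2.imwrite('pics/t5c.png',cv2.resize(c['image'][240:300,360:440,::-1],None,fx=5,fy=5))
rect(s,(0,150,170),(8,255,255),.035,(255,305,240,280),'cube side')
d(590,-174,4,71.6)"
```

```text
max() iterable argument is empty
cube side [ 391.1 -189.1] [43.2 71.5] 7.3
t 12.0 pos [ 587.9 -174.1  120.3] yaw 71.58 rp [-1.7997e+02  1.0000e-02] F [-0.6 -0.5  0.3] w 59.8 gf 0.0
twist -0.0 then dp [  0.7   2.  116.3]
```

play_rows([
  {"dp": [0.5,2,20],"twist": 0},
  {"dp": [0,0,40],"twist": 0},
  {"dp": [0,0,30],"twist": 0},
  {"dp": [0,0,12],"twist": 0},
  {"dp": [0,0,0],"twist": 0},
])

```text
time_s: 12.5
position: [0.5891, -0.1739, 0.0175]
eef_rot: [-179.9, -0.0, 71.6]
force: [0.5, 0.1, -0.3]
gripper_width: 0.706
gripper_force: 0.0
```

play_rows([
  {"dp": [0,0,5],"twist": 0},
  {"dp": [0,0,4],"twist": 0},
  {"dp": [0,0,3],"twist": 0},
  {"dp": [0,0,0],"twist": 0},
])

```text
time_s: 12.9
position: [0.5908, -0.1744, 0.0066]
eef_rot: [180.0, 0.0, 71.6]
force: [-0.4, 0.2, 0.2]
gripper_width: 0.703
gripper_force: 0.0
```

play_rows([
  {"dp": [0,0,0],"twist": 0},
  {"dp": [0,0,0],"twist": 0},
  {"dp": [0,0,0],"twist": 0},
  {"dp": [0,0,0],"twist": 0},
  {"dp": [0,0,0],"twist": 0},
], jaw=25, squeeze=40)

```text
time_s: 13.4
position: [0.5911, -0.1745, 0.007]
eef_rot: [179.9, 0.0, 71.6]
force: [-1.3, 0.6, 5.6]
gripper_width: 0.387
gripper_force: 40.1
```

```bash
python3 -c "
from h import *
d(590,-174,130,88.6)"
```

```text
t 13.4 pos [ 591.1 -174.5    7. ] yaw 71.58 rp [1.7995e+02 1.0000e-02] F [-1.3  0.6  5.6] w 33.0 gf 40.1
twist -17.0 then dp [   0.5   -1.1 -123. ]
```

play_rows([
  {"dp": [0,0,-10],"twist": 0},
  {"dp": [0,0,-30],"twist": 0},
  {"dp": [0,0,-40],"twist": 0},
  {"dp": [0,0,-30],"twist": -8.5},
  {"dp": [0,0,-13],"twist": -8.5},
])

```text
time_s: 13.9
position: [0.5919, -0.175, 0.1336]
eef_rot: [179.8, 0.1, 88.9]
force: [-0.2, 0.4, -0.7]
gripper_width: 0.381
gripper_force: 39.8
```

play_rows([
  {"dp": [20,-5,0],"twist": 0},
  {"dp": [30,-7,0],"twist": 0},
  {"dp": [30,-7,0],"twist": 0},
  {"dp": [30,-7,0],"twist": 0},
  {"dp": [30,-7,0],"twist": 0},
])

```text
time_s: 14.4
position: [0.5606, -0.0324, 0.1297]
eef_rot: [180.0, 0.0, 88.6]
force: [0.5, -0.6, -0.6]
gripper_width: 0.385
gripper_force: 39.8
```

play_rows([
  {"dp": [30,-7,0],"twist": 0},
  {"dp": [30,-7,0],"twist": 0},
  {"dp": [30,-7,0],"twist": 0},
  {"dp": [20,-5,0],"twist": 0},
  {"dp": [0,0,0],"twist": 0},
])

```text
time_s: 14.9
position: [0.5371, 0.0793, 0.1298]
eef_rot: [-180.0, -0.0, 88.7]
force: [0.1, -0.6, -0.6]
gripper_width: 0.389
gripper_force: 39.8
```

play_rows([
  {"dp": [0,0,0],"twist": 0},
  {"dp": [0,0,0],"twist": 0},
  {"dp": [0,0,0],"twist": 0},
])

```text
time_s: 15.2
position: [0.5381, 0.0762, 0.1294]
eef_rot: [-180.0, 0.0, 88.5]
force: [0.6, -0.1, 0.9]
gripper_width: 0.384
gripper_force: 39.8
```

```bash
python3 -c "
from h import *
c=snap('top');s=snap('side','g6.png')
rect(c,*CU,(380,420,245,290),'cube')
d(537.2,80,12,88.6)
im=cv2.imread('pics/g6.png');cv2.imwrite('pics/g6c.png',cv2.resize(im[110:230,230:380],None,fx=5,fy=5,interpolation=2))"
```

```text
cube [ 394.6 -172.9] [36.5 35.9] 8.9
t 15.3 pos [538.   76.3 129.4] yaw 88.52 rp [-1.8e+02  1.0e-02] F [-0.2 -0.1  0.2] w 33.3 gf 39.8
twist -0.1 then dp [  3.7  -0.9 117.4]
```

View pics/g6c.png

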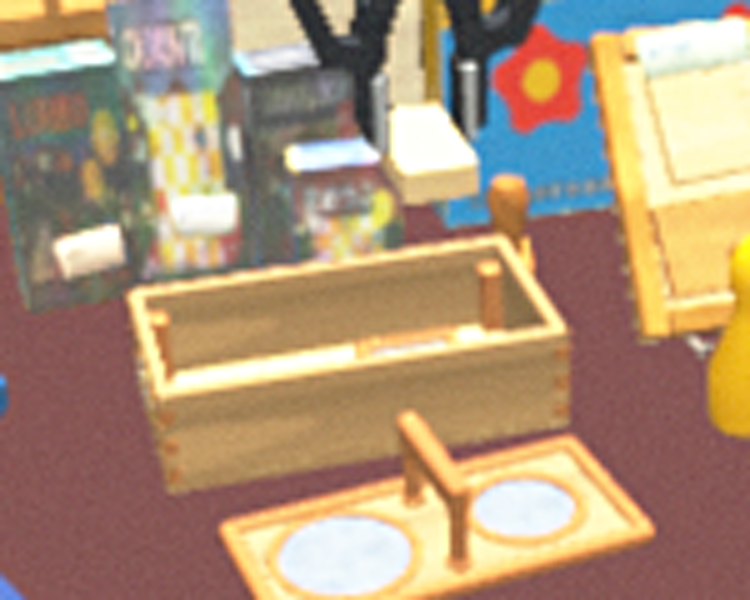

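play_rows([
  {"dp": [3.5,-1,10],"twist": 0},
  {"dp": [0,0,30],"twist": 0},
  {"dp": [0,0,30],"twist": 0},
  {"dp": [0,0,20],"twist": 0},
  {"dp": [0,0,10],"twist": 0},
])

```text
time_s: 15.8
position: [0.5352, 0.0808, 0.0265]
eef_rot: [-179.8, -0.0, 88.6]
force: [0.1, -0.1, 0.5]
gripper_width: 0.388
gripper_force: 39.8
```

play_rows([
  {"dp": [0,0,4],"twist": 0},
  {"dp": [0,0,0],"twist": 0},
  {"dp": [0,0,0],"twist": 0},
  {"dp": [0,0,0],"twist": 0},
])

```text
time_s: 16.2
position: [0.5378, 0.0805, 0.0266]
eef_rot: [179.9, 0.0, 88.6]
force: [0.2, 0.7, -0.5]
gripper_width: 0.389
gripper_force: 39.8
```

```bash
python3 -c "
from h import *
d(537.2,80,12,88.6)"
```

```text
t 16.2 pos [537.8  80.5  26.6] yaw 88.58 rp [1.7989e+02 1.0000e-02] F [ 0.2  0.7 -0.5] w 33.2 gf 39.8
twist -0.0 then dp [-0.5 -0.6 14.6]
```

Now down to the floor slowly, watching force.

play_rows([
  {"dp": [0,-0.5,4],"twist": 0},
  {"dp": [0,0,4],"twist": 0},
  {"dp": [0,0,3],"twist": 0},
  {"dp": [0,0,2],"twist": 0},
  {"dp": [0,0,0],"twist": 0},
])

```text
time_s: 16.7
position: [0.5363, 0.0806, 0.0122]
eef_rot: [-180.0, 0.0, 88.6]
force: [-0.1, 0.9, 0.1]
gripper_width: 0.386
gripper_force: 39.8
```

play_rows([
  {"dp": [0,0,1],"twist": 0},
  {"dp": [0,0,0.5],"twist": 0},
  {"dp": [0,0,0],"twist": 0},
])

```text
time_s: 17.0
position: [0.5365, 0.0806, 0.0119]
eef_rot: [180.0, 0.0, 88.6]
force: [-5.3, 0.7, 10.8]
gripper_width: 0.385
gripper_force: 41.3
```

```bash
python3 -c "
from h import *
d(537.2,80,12,88.6)"
```

```text
t 17.0 pos [536.5  80.6  11.9] yaw 88.59 rp [1.7999e+02 2.0000e-02] F [-5.3  0.7 10.8] w 32.9 gf 41.3
twist -0.0 then dp [-0.5  0.7 -0.1]
```

play_rows([
  {"dp": [0,0,0],"twist": 0},
  {"dp": [0,0,0],"twist": 0},
  {"dp": [0,0,-10],"twist": 0},
  {"dp": [0,0,-30],"twist": 0},
  {"dp": [0,0,-40],"twist": 0},
], jaw=46)

```text
time_s: 17.5
position: [0.5349, 0.0807, 0.0905]
eef_rot: [-179.8, -0.0, 88.6]
force: [-0.1, -0.8, 0.7]
gripper_width: 0.539
gripper_force: 0.0
```

play_rows([
  {"dp": [0,0,-30],"twist": -5},
  {"dp": [0,0,-8],"twist": -5},
  {"dp": [-29,-22,0],"twist": 0},
  {"dp": [-29,-22,0],"twist": 0},
  {"dp": [-29,-22,0],"twist": 0},
], jaw=65)

```text
time_s: 18.0
position: [0.4837, -0.0161, 0.1296]
eef_rot: [180.0, 0.0, 98.6]
force: [0.6, -0.7, 0.3]
gripper_width: 0.766
gripper_force: 0.0
```

play_rows([
  {"dp": [-29,-22,0],"twist": 0},
  {"dp": [-29,-22,0],"twist": 0},
  {"dp": [-29,-22,0],"twist": 0},
  {"dp": [-29,-23,0],"twist": 0},
  {"dp": [-26,-24,0],"twist": 0},
])

```text
time_s: 18.5
position: [0.3929, -0.1739, 0.1296]
eef_rot: [180.0, 0.1, 98.6]
force: [0.4, -0.2, 0.1]
gripper_width: 0.764
gripper_force: 0.0
```

play_rows([
  {"dp": [0,0,0],"twist": 0},
  {"dp": [0,0,0],"twist": 0},
  {"dp": [0,0,0],"twist": 0},
])

```text
time_s: 18.8
position: [0.394, -0.1721, 0.1293]
eef_rot: [180.0, 0.0, 98.6]
force: [0.8, 0.4, -0.3]
gripper_width: 0.765
gripper_force: 0.0
```

```bash
python3 -c "
from h import *
c=snap('top')
d(393.6,-172.6,7,98.6)
cv2.imwrite('pics/t7.png',cv2.resize(c['image'][150:270,222:362,::-1],None,fx=5,fy=5,interpolation=2))"
```

```text
t 18.9 pos [ 394.1 -171.9  129.1] yaw 98.65 rp [179.99   0.  ] F [ 0.1 -0.1  0.1] w 65.0 gf 0.0
twist 0.1 then dp [ -0.7  -0.6 122.1]
```

View pics/t7.png

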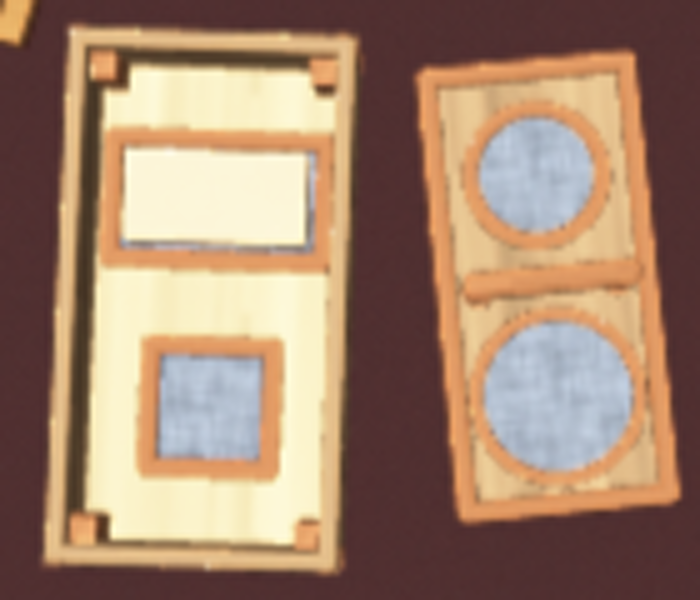

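play_rows([
  {"dp": [-0.5,-0.5,20],"twist": 0},
  {"dp": [0,0,40],"twist": 0},
  {"dp": [0,0,35],"twist": 0},
  {"dp": [0,0,12],"twist": 0},
  {"dp": [0,0,0],"twist": 0},
])

```text
time_s: 19.35
position: [0.3925, -0.1716, 0.0206]
eef_rot: [-179.9, -0.1, 98.7]
force: [-0.0, 0.5, 0.4]
gripper_width: 0.759
gripper_force: 0.0
```

play_rows([
  {"dp": [0,0,6],"twist": 0},
  {"dp": [0,0,5],"twist": 0},
  {"dp": [0,0,4],"twist": 0},
  {"dp": [0,0,0],"twist": 0},
  {"dp": [0,0,0],"twist": 0},
])

```text
time_s: 19.85
position: [0.3934, -0.1733, 0.0072]
eef_rot: [180.0, 0.0, 98.6]
force: [0.4, 0.5, -0.0]
gripper_width: 0.764
gripper_force: 0.0
```

play_rows([
  {"dp": [0,0,0],"twist": 0},
  {"dp": [0,0,0],"twist": 0},
  {"dp": [0,0,0],"twist": 0},
  {"dp": [0,0,0],"twist": 0},
  {"dp": [0,0,0],"twist": 0},
], jaw=25, squeeze=40)

```text
time_s: 20.35
position: [0.3935, -0.1734, 0.0073]
eef_rot: [180.0, 0.0, 98.6]
force: [-0.8, 0.7, 4.5]
gripper_width: 0.405
gripper_force: 41.1
```

```bash
python3 -c "
from h import *
d(457.2,83.5,130,88.6)"
```

```text
t 20.4 pos [ 393.5 -173.4    7.3] yaw 98.58 rp [1.7997e+02 4.0000e-02] F [-0.8  0.7  4.5] w 34.6 gf 41.1
twist 10.0 then dp [ 258.4   57.4 -122.7]
```

play_rows([
  {"dp": [0,0,-10],"twist": 0},
  {"dp": [0,0,-30],"twist": 0},
  {"dp": [0,0,-40],"twist": 0},
  {"dp": [0,0,-30],"twist": 5},
  {"dp": [0,0,-13],"twist": 5},
])

```text
time_s: 20.85
position: [0.3941, -0.1739, 0.1335]
eef_rot: [179.8, 0.1, 88.4]
force: [0.6, -0.3, -0.7]
gripper_width: 0.401
gripper_force: 40.4
```

play_rows([
  {"dp": [20,4,0],"twist": 0},
  {"dp": [30,7,0],"twist": 0},
  {"dp": [30,7,0],"twist": 0},
  {"dp": [30,7,0],"twist": 0},
  {"dp": [30,7,0],"twist": 0},
])

```text
time_s: 21.35
position: [0.4287, -0.0327, 0.1303]
eef_rot: [180.0, 0.0, 88.6]
force: [0.9, -1.3, -0.7]
gripper_width: 0.401
gripper_force: 40.4
```

play_rows([
  {"dp": [30,7,0],"twist": 0},
  {"dp": [30,7,0],"twist": 0},
  {"dp": [30,7,0],"twist": 0},
  {"dp": [20,3,0],"twist": 0},
  {"dp": [7.5,1.5,0],"twist": 0},
])

```text
time_s: 21.85
position: [0.4569, 0.0845, 0.1301]
eef_rot: [-180.0, -0.0, 88.7]
force: [-0.6, -0.3, 0.2]
gripper_width: 0.401
gripper_force: 40.4
```

play_rows([
  {"dp": [0,0,10],"twist": 0},
  {"dp": [0,0,30],"twist": 0},
  {"dp": [0,0,30],"twist": 0},
  {"dp": [0,0,20],"twist": 0},
  {"dp": [0,0,10],"twist": 0},
])

```text
time_s: 22.35
position: [0.4554, 0.082, 0.0273]
eef_rot: [-179.8, 0.0, 88.5]
force: [-0.6, 0.5, -0.2]
gripper_width: 0.402
gripper_force: 40.5
```

play_rows([
  {"dp": [0,0,3],"twist": 0},
  {"dp": [0,0,0],"twist": 0},
  {"dp": [0,0,0],"twist": 0},
  {"dp": [0,0,0],"twist": 0},
])

```text
time_s: 22.75
position: [0.4579, 0.0827, 0.028]
eef_rot: [179.9, 0.0, 88.6]
force: [0.0, 0.5, -1.0]
gripper_width: 0.4
gripper_force: 40.5
```

```bash
python3 -c "
from h import *
d(457.2,82.7,12.3,88.6)"
```

```text
t 22.8 pos [457.9  82.7  28. ] yaw 88.58 rp [1.799e+02 2.000e-02] F [ 0.   0.5 -1. ] w 34.1 gf 40.5
twist -0.0 then dp [-0.  -0.7 15.7]
```

play_rows([
  {"dp": [0,-0.5,4],"twist": 0},
  {"dp": [0,0,4],"twist": 0},
  {"dp": [0,0,3],"twist": 0},
  {"dp": [0,0,2.5],"twist": 0},
  {"dp": [0,0,0],"twist": 0},
])

```text
time_s: 23.25
position: [0.4562, 0.0829, 0.0128]
eef_rot: [-180.0, 0.0, 88.6]
force: [-0.4, 0.4, 0.3]
gripper_width: 0.405
gripper_force: 40.5
```

play_rows([
  {"dp": [0,0,1],"twist": 0},
  {"dp": [0,0,1],"twist": 0},
  {"dp": [0,0,0],"twist": 0},
])

```text
time_s: 23.55
position: [0.4567, 0.0829, 0.0123]
eef_rot: [180.0, 0.0, 88.6]
force: [-4.2, 0.7, 9.1]
gripper_width: 0.402
gripper_force: 41.7
```

```bash
python3 -c "
from h import *
d(457.2,82.7,12.3,88.6)"
```

```text
t 23.6 pos [456.7  82.9  12.3] yaw 88.59 rp [1.7999e+02 1.0000e-02] F [-4.2  0.7  9.1] w 34.3 gf 41.7
twist -0.0 then dp [-0.2  0.6 -0. ]
```

play_rows([
  {"dp": [0,0,0],"twist": 0},
  {"dp": [0,0,0],"twist": 0},
  {"dp": [0,0,-10],"twist": 0},
  {"dp": [0,0,-30],"twist": 0},
  {"dp": [0,0,-40],"twist": 0},
], jaw=46)

```text
time_s: 24.05
position: [0.4551, 0.083, 0.0913]
eef_rot: [-179.8, -0.0, 88.6]
force: [0.6, -0.2, 0.3]
gripper_width: 0.539
gripper_force: 0.0
```

play_rows([
  {"dp": [0,0,-30],"twist": -4},
  {"dp": [0,0,-8],"twist": -3.4},
  {"dp": [-26,7,0],"twist": 0},
  {"dp": [-27,7,0],"twist": 0},
  {"dp": [-27,7,0],"twist": 0},
])

```text
time_s: 24.55
position: [0.4863, 0.0047, 0.1303]
eef_rot: [179.9, 0.0, 96.0]
force: [0.0, 0.4, -1.3]
gripper_width: 0.539
gripper_force: 0.0
```

play_rows([
  {"dp": [-27,7,0],"twist": 0},
  {"dp": [-26.5,7,0],"twist": 0},
  {"dp": [0,0,0],"twist": 0},
  {"dp": [0,0,0],"twist": 0},
  {"dp": [0,0,0],"twist": 0},
])

```text
time_s: 25.05
position: [0.5051, -0.0455, 0.1296]
eef_rot: [-180.0, -0.0, 96.0]
force: [-0.5, 0.4, 0.3]
gripper_width: 0.539
gripper_force: 0.0
```

```bash
python3 -c "
from h import *
c=snap('top')
d(505.5,-46.1,33,96)
cv2.imwrite('pics/t8.png',cv2.resize(c['image'][140:280,222:382,::-1],None,fx=3,fy=3,interpolation=2))"
```

```text
t 25.1 pos [505.  -45.4 129.6] yaw 96.03 rp [180.  -0.] F [-0.2  0.3 -0.2] w 46.3 gf 0.0
twist 0.0 then dp [-0.7  0.4 96.6]
```

View pics/t8.png

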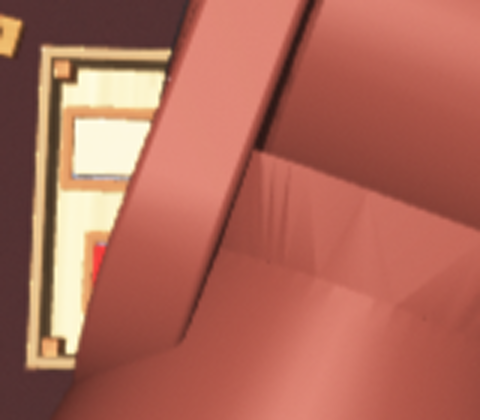

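play_rows([
  {"dp": [-0.5,0.5,20],"twist": 0},
  {"dp": [0,0,30],"twist": 0},
  {"dp": [0,0,25],"twist": 0},
  {"dp": [0,0,0],"twist": 0},
])

```text
time_s: 25.5
position: [0.5032, -0.045, 0.0512]
eef_rot: [-179.7, -0.1, 96.0]
force: [-1.1, 1.0, 0.3]
gripper_width: 0.538
gripper_force: 0.0
```

play_rows([
  {"dp": [0,0,10],"twist": 0},
  {"dp": [0,0,7],"twist": 0},
  {"dp": [0,0,5],"twist": 0},
  {"dp": [0,0,0],"twist": 0},
  {"dp": [0,0,0],"twist": 0},
])

```text
time_s: 26.0
position: [0.5061, -0.0468, 0.0328]
eef_rot: [180.0, 0.0, 96.0]
force: [-0.0, -0.3, 1.2]
gripper_width: 0.535
gripper_force: 0.0
```

play_rows([
  {"dp": [0,0,0],"twist": 0},
  {"dp": [0,0,0],"twist": 0},
  {"dp": [0,0,0],"twist": 0},
  {"dp": [0,0,0],"twist": 0},
  {"dp": [0,0,0],"twist": 0},
], jaw=4, squeeze=60)

```text
time_s: 26.5
position: [0.5061, -0.0468, 0.0329]
eef_rot: [180.0, 0.0, 96.0]
force: [-1.8, 0.1, 5.9]
gripper_width: 0.096
gripper_force: 61.1
```

play_rows([
  {"dp": [0,0,0],"twist": 0},
  {"dp": [0,0,0],"twist": 0},
])

```text
time_s: 26.7
position: [0.5061, -0.0468, 0.0329]
eef_rot: [180.0, 0.0, 96.0]
force: [-1.7, -0.5, 5.3]
gripper_width: 0.094
gripper_force: 61.1
```

```bash
python3 -c "
from h import *
d(497.2,82.6,140,88.6)"
```

```text
t 26.7 pos [506.1 -46.8  32.9] yaw 95.98 rp [1.7997e+02 3.0000e-02] F [-1.7 -0.5  5.3] w 8.0 gf 61.1
twist 7.4 then dp [ 129.2  -12.1 -107.1]
```

play_rows([
  {"dp": [0,0,-5],"twist": 0},
  {"dp": [0,0,-20],"twist": 0},
  {"dp": [0,0,-30],"twist": 0},
  {"dp": [0,0,-30],"twist": 0},
  {"dp": [0,0,-22],"twist": 0},
])

```text
time_s: 27.2
position: [0.5059, -0.0467, 0.141]
eef_rot: [180.0, 0.0, 96.0]
force: [0.4, 0.1, -2.1]
gripper_width: 0.09
gripper_force: 60.1
```

play_rows([
  {"dp": [0,0,0],"twist": 3.7},
  {"dp": [0,0,0],"twist": 3.7},
  {"dp": [20,-2,0],"twist": 0},
  {"dp": [25,-2,0],"twist": 0},
  {"dp": [25,-2,0],"twist": 0},
])

```text
time_s: 27.7
position: [0.5011, 0.0242, 0.139]
eef_rot: [-179.9, -0.0, 88.5]
force: [0.6, -1.0, -3.3]
gripper_width: 0.096
gripper_force: 60.1
```

play_rows([
  {"dp": [25,-2,0],"twist": 0},
  {"dp": [20,-2,0],"twist": 0},
  {"dp": [10,-2,0],"twist": 0},
  {"dp": [3,0,0],"twist": 0},
  {"dp": [0,0,0],"twist": 0},
])

```text
time_s: 28.2
position: [0.497, 0.0814, 0.1392]
eef_rot: [-180.0, 0.0, 88.6]
force: [-0.8, -0.0, -1.7]
gripper_width: 0.09
gripper_force: 60.1
```

play_rows([
  {"dp": [0,0,0],"twist": 0},
  {"dp": [0,0,0],"twist": 0},
])

```text
time_s: 28.4
position: [0.4971, 0.0808, 0.1393]
eef_rot: [-180.0, 0.0, 88.5]
force: [-0.2, -0.2, -3.2]
gripper_width: 0.096
gripper_force: 60.1
```

```bash
python3 -c "
from h import *
s=snap('side')
d(497.,81.4,74.9,88.6)
cv2.imwrite('pics/g9.png',cv2.resize(s['image'][100:220,230:380,::-1],None,fx=5,fy=5,interpolation=2))"
```

```text
t 28.4 pos [497.1  80.9 139.4] yaw 88.53 rp [-1.8e+02  1.0e-02] F [ 0.7 -1.2 -2.3] w 7.8 gf 60.1
twist -0.1 then dp [ 0.5 -0.1 64.5]
```

View pics/g9.png

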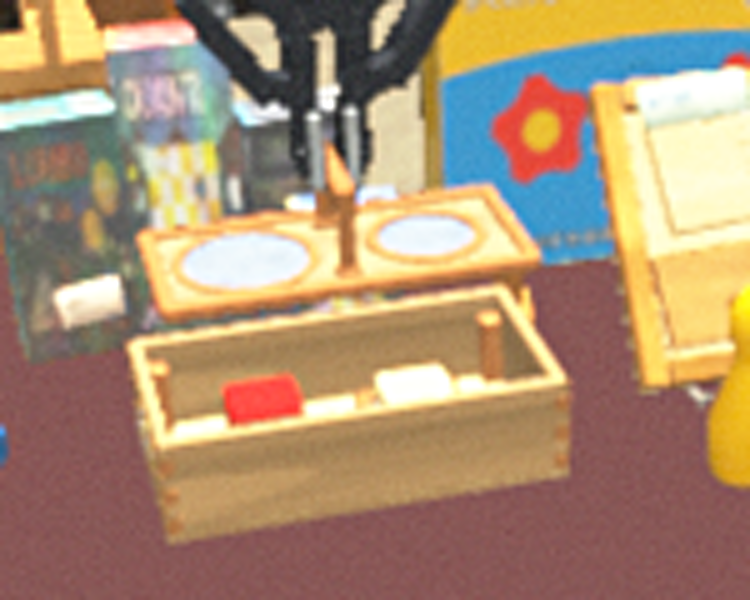

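play_rows([
  {"dp": [0.5,0,15],"twist": 0},
  {"dp": [0,0,20],"twist": 0},
  {"dp": [0,0,12],"twist": 0},
  {"dp": [0,0,0],"twist": 0},
  {"dp": [0,0,0],"twist": 0},
])

```text
time_s: 28.95
position: [0.4968, 0.082, 0.0923]
eef_rot: [-180.0, 0.0, 88.6]
force: [0.9, -0.2, -2.7]
gripper_width: 0.09
gripper_force: 60.0
```

play_rows([
  {"dp": [0,0,2],"twist": 0},
  {"dp": [0,0,2],"twist": 0},
  {"dp": [0,0,2],"twist": 0},
  {"dp": [0,0,0],"twist": 0},
])

```text
time_s: 29.35
position: [0.497, 0.0821, 0.0863]
eef_rot: [-180.0, 0.0, 88.6]
force: [-0.4, -0.7, -2.1]
gripper_width: 0.093
gripper_force: 60.0
```

```bash
python3 -c "
from h import *
d(497.,81.4,74.9,88.6)"
```

```text
t 29.4 pos [497.   82.1  86.3] yaw 88.58 rp [-1.7999e+02  1.0000e-02] F [-0.4 -0.7 -2.1] w 7.9 gf 60.0
twist -0.0 then dp [-0.7  0.1 11.4]
```

play_rows([
  {"dp": [-0.5,0,2],"twist": 0},
  {"dp": [0,0,2],"twist": 0},
  {"dp": [0,0,1.5],"twist": 0},
  {"dp": [0,0,0],"twist": 0},
])

```text
time_s: 29.75
position: [0.4968, 0.0816, 0.0805]
eef_rot: [-180.0, 0.0, 88.6]
force: [0.3, -0.5, -2.6]
gripper_width: 0.093
gripper_force: 60.0
```

```bash
python3 -c "
from h import *
d(497.,81.4,74.9,88.6)"
```

```text
t 29.8 pos [496.8  81.6  80.5] yaw 88.58 rp [-179.97    0.  ] F [ 0.3 -0.5 -2.6] w 7.9 gf 60.0
twist -0.0 then dp [-0.2  0.2  5.6]
```

Inside the rim with no contact; on to the corner blocks.

play_rows([
  {"dp": [0,0,2],"twist": 0},
  {"dp": [0,0,2],"twist": 0},
  {"dp": [0,0,1],"twist": 0},
  {"dp": [0,0,0],"twist": 0},
])

```text
time_s: 30.15
position: [0.4969, 0.0816, 0.0756]
eef_rot: [-180.0, 0.0, 88.6]
force: [-0.9, -0.3, -2.8]
gripper_width: 0.091
gripper_force: 60.1
```

play_rows([
  {"dp": [0,0,1],"twist": 0},
  {"dp": [0,0,0.5],"twist": 0},
  {"dp": [0,0,0],"twist": 0},
])

```text
time_s: 30.45
position: [0.4971, 0.0816, 0.0748]
eef_rot: [180.0, 0.0, 88.6]
force: [-2.8, -1.0, 2.3]
gripper_width: 0.092
gripper_force: 60.7
```

```bash
python3 -c "
from h import *
d(497.,81.4,74.9,88.6)"
```

```text
t 30.4 pos [497.1  81.6  74.8] yaw 88.59 rp [1.7998e+02 1.0000e-02] F [-2.8 -1.   2.3] w 7.9 gf 60.7
twist -0.0 then dp [-0.2 -0.1 -0.1]
```

play_rows([
  {"dp": [0,0,0],"twist": 0},
  {"dp": [0,0,0],"twist": 0},
  {"dp": [0,0,-10],"twist": 0},
  {"dp": [0,0,-30],"twist": 0},
  {"dp": [0,0,-45],"twist": 0},
], jaw=40)

```text
time_s: 30.95
position: [0.4955, 0.0817, 0.1588]
eef_rot: [-179.8, -0.0, 88.6]
force: [1.1, -0.7, 0.9]
gripper_width: 0.47
gripper_force: 0.0
```

play_rows([
  {"dp": [0,0,0],"twist": -8.5},
  {"dp": [0,0,0],"twist": -8.5},
  {"dp": [0,0,0],"twist": -8.5},
  {"dp": [0,0,0],"twist": -8.5},
  {"dp": [0,0,0],"twist": -8.5},
], jaw=84)

```text
time_s: 31.45
position: [0.4972, 0.0815, 0.1603]
eef_rot: [180.0, 0.0, 131.4]
force: [-1.4, 0.1, 0.2]
gripper_width: 0.983
gripper_force: 0.0
```

play_rows([
  {"dp": [0,0,0],"twist": -8.5},
  {"dp": [0,0,0],"twist": -8.5},
  {"dp": [0,0,0],"twist": -8.5},
  {"dp": [0,0,0],"twist": -8.5},
  {"dp": [0,0,0],"twist": -8.5},
])

```text
time_s: 31.95
position: [0.4973, 0.0815, 0.1602]
eef_rot: [-180.0, 0.0, 173.9]
force: [-1.1, -0.4, 0.0]
gripper_width: 0.983
gripper_force: 0.0
```

play_rows([
  {"dp": [0,0,0],"twist": -5},
  {"dp": [-24.5,-26.5,0],"twist": 0},
  {"dp": [-24.5,-26.5,0],"twist": 0},
  {"dp": [-24.5,-26.5,0],"twist": 0},
  {"dp": [-24.5,-26.5,0],"twist": 0},
])

```text
time_s: 32.45
position: [0.5934, -0.028, 0.1602]
eef_rot: [-180.0, 0.1, 178.6]
force: [1.1, 1.4, 0.9]
gripper_width: 0.981
gripper_force: 0.0
```

```bash
cat > m.py <<'E'
from h import *
np.set_printoptions(precision=4,suppress=True)
def circ(c,lo,hi,z,roi,name):
    H=cv2.resize(c['image'][:,:,::-1],None,fx=4,fy=4,interpolation=cv2.INTER_LINEAR);hs=cv2.cvtColor(H,cv2.COLOR_BGR2HSV)
    m=cv2.inRange(hs,lo,hi)
    if lo[0]==0:m|=cv2.inRange(hs,(172,)+lo[1:],(180,)+hi[1:])
    mm=np.zeros_like(m);x0,x1,y0,y1=[4*v for v in roi];mm[y0:y1,x0:x1]=m[y0:y1,x0:x1]
    k=max(cv2.findContours(mm,cv2.RETR_EXTERNAL,cv2.CHAIN_APPROX_NONE)[0],key=cv2.contourArea)
    w=np.array([onz(c,*((p+.5)/4-.5),z)[:2] for p in k[:,0]])*1000
    e=cv2.fitEllipse(w.astype(np.float32));print(name,np.round(e[0],1),np.round(e[1],1))
E
python3 -c "
from m import *
c=snap('top');d(687.4,-135.3,8,178.6)
for v in(180,205,225):circ(c,(0,150,v),(8,255,255),.036,(355,405,90,135),'yo%d'%v)
circ(c,(5,140,180),(20,255,255),.012,(390,430,190,235),'top')
rect(c,(95,25,100),(130,140,255),.048,(240,294,160,207),'ring+x');circ(c,(95,25,100),(130,140,255),.048,(240,294,160,207),'topring');circ(c,(95,25,100),(130,140,255),.048,(240,294,208,255),'yoring')
"
```

```text
t 32.5 pos [596.  -32.2 159.3] yaw 178.43 rp [-179.89    0.13] F [-3.  -3.8  0. ] w 83.8 gf 0.0
twist -0.2 then dp [ -93.9 -100.9  151.3]Traceback (most recent call last):
  File "<string>", line 4, in <module>
    for v in(180,205,225):circ(c,(0,150,v),(8,255,255),.036,(355,405,90,135),'yo%d'%v)
                          ~~~~^^^^^^^^^^^^^^^^^^^^^^^^^^^^^^^^^^^^^^^^^^^^^^^^^^^^^^^^
  File "m.py", line 8, in circ
    k=max(cv2.findContours(mm,cv2.RETR_EXTERNAL,cv2.CHAIN_APPROX_NONE)[0],key=cv2.contourArea)
ValueError: max() iterable argument is empty
```

```bash
python3 -c "
from m import *
c=snap('top');new=c['image'];c['image']=cv2.imread('pics/top1.png')[:,:,::-1]
for v in(180,205,225):circ(c,(0,150,v),(8,255,255),.036,(355,405,90,135),'yo%d'%v)
circ(c,(5,140,180),(20,255,255),.012,(390,430,190,235),'top')
c['image']=new
for r in((240,300,160,207),(240,300,208,255)):
  try:circ(c,(95,25,100),(130,140,255),.048,r,'ring')
  except Exception as e:print(e)
s=snap('side');circ(s,(0,150,170),(8,255,255),.036,(385,435,195,222),'yo side')
"
```

```text
yo180 [ 687.  -134.8] [54.8 58.7]
yo205 [ 688.4 -135.3] [53.  54.7]
yo225 [ 688.6 -135.8] [51.9 52. ]
top [ 497.3 -198. ] [59.2 59.4]
max() iterable argument is empty
max() iterable argument is empty
yo side [ 682.4 -140.7] [59.5 69.2]
```

play_rows([
  {"dp": [-24,-25,0],"twist": 0},
  {"dp": [-24,-25,0],"twist": 0},
  {"dp": [-24,-25,0],"twist": 0},
  {"dp": [-22,-25,0],"twist": 0},
  {"dp": [0,0,0],"twist": 0},
])

```text
time_s: 33.1
position: [0.6848, -0.1314, 0.1584]
eef_rot: [-180.0, -0.0, 178.5]
force: [0.4, 0.0, -0.5]
gripper_width: 0.986
gripper_force: 0.0
```

```bash
python3 -c "
from m import *
c=snap('top');d(687.4,-135.3,8,178.6)
for r in((240,300,160,207),(240,300,208,255)):
  try:circ(c,(95,25,100),(130,140,255),.048,r,'ring')
  except Exception as e:print(e)
"
```

```text
t 33.1 pos [ 684.  -129.7  158.9] yaw 178.52 rp [179.98  -0.06] F [0.2 0.3 0.1] w 84.1 gf 0.0
twist -0.1 then dp [ -3.6  -5.6 150.9]
ring [547.1  95.1] [ 8.5 31.3]
max() iterable argument is empty
```

play_rows([
  {"dp": [-3.5,-5.5,20],"twist": 0},
  {"dp": [0,0,40],"twist": 0},
  {"dp": [0,0,35],"twist": 0},
  {"dp": [0,0,20],"twist": 0},
  {"dp": [0,0,10],"twist": 0},
])

```text
time_s: 33.65
position: [0.6854, -0.1326, 0.0327]
eef_rot: [179.9, -0.2, 178.7]
force: [-0.6, 0.7, -0.3]
gripper_width: 0.983
gripper_force: 0.0
```

play_rows([
  {"dp": [0,0,0],"twist": 0},
  {"dp": [0,0,0],"twist": 0},
  {"dp": [0,0,0],"twist": 0},
])

```text
time_s: 33.95
position: [0.6883, -0.1349, 0.0367]
eef_rot: [-179.9, 0.2, 178.6]
force: [-0.3, 0.1, -0.2]
gripper_width: 0.982
gripper_force: 0.0
```

```bash
python3 -c "
from m import *
d(687.4,-135.1,8,178.6)
"
```

```text
t 34.0 pos [ 688.3 -134.9   36.7] yaw 178.6 rp [-179.94    0.16] F [-0.3  0.1 -0.2] w 83.9 gf 0.0
twist -0.0 then dp [ 0.9 -0.3 28.7]
```

play_rows([
  {"dp": [0.5,0,10],"twist": 0},
  {"dp": [0,0,8],"twist": 0},
  {"dp": [0,0,6],"twist": 0},
  {"dp": [0,0,4],"twist": 0},
  {"dp": [0,0,0],"twist": 0},
])

```text
time_s: 34.45
position: [0.6861, -0.1345, 0.0052]
eef_rot: [180.0, -0.1, 178.6]
force: [-0.3, 0.4, 0.4]
gripper_width: 0.983
gripper_force: 0.0
```

play_rows([
  {"dp": [0,0,0],"twist": 0},
  {"dp": [0,0,0],"twist": 0},
  {"dp": [0,0,0],"twist": 0},
  {"dp": [0,0,0],"twist": 0},
  {"dp": [0,0,0],"twist": 0},
], jaw=45, squeeze=40)

```text
time_s: 34.95
position: [0.6873, -0.1348, 0.0074]
eef_rot: [-180.0, 0.1, 178.6]
force: [-1.7, 1.2, 6.3]
gripper_width: 0.593
gripper_force: 42.1
```

```bash
python3 -c "
from m import *
d(687.4,-135.1,8,178.6)
"
```

```text
t 35.0 pos [ 687.3 -134.8    7.4] yaw 178.59 rp [-179.97    0.08] F [-1.7  1.2  6.3] w 50.7 gf 42.1
twist -0.0 then dp [-0.1 -0.3 -0.6]
```

play_rows([
  {"dp": [0,0,-5],"twist": 0},
  {"dp": [0,0,-25],"twist": 0},
  {"dp": [0,0,-40],"twist": 0},
  {"dp": [0,0,-40],"twist": 0},
  {"dp": [0,0,-40],"twist": 0},
])

```text
time_s: 35.45
position: [0.6863, -0.1346, 0.1578]
eef_rot: [180.0, -0.0, 178.6]
force: [0.2, -0.6, -1.4]
gripper_width: 0.594
gripper_force: 41.8
```

play_rows([
  {"dp": [15,13,0],"twist": 0},
  {"dp": [25,22,0],"twist": 0},
  {"dp": [25,22,0],"twist": 0},
  {"dp": [25,22,0],"twist": 0},
  {"dp": [25,22,0],"twist": 0},
])

```text
time_s: 35.95
position: [0.573, -0.0301, 0.1563]
eef_rot: [-180.0, -0.0, 178.6]
force: [-0.3, -0.1, -0.2]
gripper_width: 0.593
gripper_force: 41.8
```

play_rows([
  {"dp": [25,22,0],"twist": 0},
  {"dp": [25,22,0],"twist": 0},
  {"dp": [25,22,0],"twist": 0},
  {"dp": [25,22,0],"twist": 0},
  {"dp": [20,20,0],"twist": 0},
])

```text
time_s: 36.45
position: [0.4556, 0.0809, 0.1564]
eef_rot: [-180.0, -0.0, 178.6]
force: [-0.2, 0.6, -0.1]
gripper_width: 0.593
gripper_force: 41.8
```

play_rows([
  {"dp": [3.5,3,10],"twist": 0},
  {"dp": [0,0,30],"twist": 0},
  {"dp": [0,0,20],"twist": 0},
  {"dp": [0,0,10],"twist": 0},
  {"dp": [0,0,0],"twist": 0},
])

```text
time_s: 36.95
position: [0.4527, 0.083, 0.085]
eef_rot: [180.0, -0.1, 178.6]
force: [0.8, 0.7, -0.6]
gripper_width: 0.595
gripper_force: 41.8
```

play_rows([
  {"dp": [0,0,0],"twist": 0},
  {"dp": [0,0,0],"twist": 0},
  {"dp": [0,0,0],"twist": 0},
])

```text
time_s: 37.25
position: [0.4543, 0.083, 0.0874]
eef_rot: [-180.0, 0.1, 178.6]
force: [-0.1, 0.6, -0.3]
gripper_width: 0.596
gripper_force: 41.8
```

```bash
python3 -c "
from m import *
d(454,83.3,55.4,178.6)
snap('side','g10.png')
"
```

```text
t 37.2 pos [454.3  83.   87.4] yaw 178.58 rp [-179.99    0.09] F [-0.1  0.6 -0.3] w 50.9 gf 41.8
twist -0.0 then dp [ 0.3  0.3 32. ]
```

play_rows([
  {"dp": [0,0,10],"twist": 0},
  {"dp": [0,0,8],"twist": 0},
  {"dp": [0,0,5],"twist": 0},
  {"dp": [0,0,3],"twist": 0},
  {"dp": [0,0,0],"twist": 0},
])

```text
time_s: 37.8
position: [0.4531, 0.0832, 0.0597]
eef_rot: [-180.0, -0.1, 178.6]
force: [0.0, 0.2, -1.1]
gripper_width: 0.592
gripper_force: 41.8
```

play_rows([
  {"dp": [0,0,2],"twist": 0},
  {"dp": [0,0,2],"twist": 0},
  {"dp": [0,0,0],"twist": 0},
  {"dp": [0,0,0],"twist": 0},
])

```text
time_s: 38.2
position: [0.4536, 0.0832, 0.0564]
eef_rot: [-180.0, 0.0, 178.6]
force: [0.2, 0.5, -0.5]
gripper_width: 0.594
gripper_force: 41.8
```

```bash
python3 -c "
from m import *
d(454,83.3,55.4,178.6)
"
```

```text
t 38.2 pos [453.6  83.2  56.4] yaw 178.59 rp [-180.    0.] F [ 0.2  0.5 -0.5] w 50.7 gf 41.8
twist -0.0 then dp [-0.4  0.2  1. ]
```

play_rows([
  {"dp": [-0.5,0,0.5],"twist": 0},
  {"dp": [0,0,0.5],"twist": 0},
  {"dp": [0,0,0.5],"twist": 0},
  {"dp": [0,0,0],"twist": 0},
  {"dp": [0,0,0],"twist": 0},
])

```text
time_s: 38.7
position: [0.4542, 0.0831, 0.0552]
eef_rot: [-180.0, 0.0, 178.6]
force: [-1.1, 0.2, 4.5]
gripper_width: 0.592
gripper_force: 42.3
```

```bash
python3 -c "
from m import *
d(454,83.3,55.4,178.6)
"
```

```text
t 38.7 pos [454.2  83.1  55.2] yaw 178.59 rp [-179.99    0.03] F [-1.1  0.2  4.5] w 50.6 gf 42.3
twist -0.0 then dp [ 0.2  0.2 -0.2]
```

play_rows([
  {"dp": [0,0,0],"twist": 0},
  {"dp": [0,0,0],"twist": 0},
  {"dp": [0,0,-10],"twist": 0},
  {"dp": [0,0,-30],"twist": 0},
  {"dp": [0,0,-45],"twist": 0},
], jaw=68)

```text
time_s: 39.2
position: [0.4523, 0.0833, 0.1392]
eef_rot: [180.0, -0.2, 178.6]
force: [1.2, -0.9, -0.0]
gripper_width: 0.796
gripper_force: 0.0
```

play_rows([
  {"dp": [0,0,-20],"twist": 0},
  {"dp": [-4,-20,0],"twist": 0},
  {"dp": [-5,-30,0],"twist": 0},
  {"dp": [-5,-30,0],"twist": 0},
  {"dp": [-5,-30,0],"twist": 0},
])

```text
time_s: 39.7
position: [0.4705, -0.0284, 0.1607]
eef_rot: [-180.0, 0.0, 178.6]
force: [0.1, 0.5, 0.0]
gripper_width: 0.797
gripper_force: 0.0
```

play_rows([
  {"dp": [-5,-30,0],"twist": 0},
  {"dp": [-5,-30,0],"twist": 0},
  {"dp": [-5,-30,0],"twist": 0},
  {"dp": [-5,-30,0],"twist": 0},
  {"dp": [-5,-30,0],"twist": 0},
], jaw=45)

```text
time_s: 40.2
position: [0.4917, -0.1792, 0.1606]
eef_rot: [-180.0, 0.0, 178.6]
force: [1.0, -0.5, -0.6]
gripper_width: 0.53
gripper_force: 0.0
```

play_rows([
  {"dp": [-5,-20,0],"twist": 0},
  {"dp": [0,0,20],"twist": 0},
  {"dp": [0,0,30],"twist": 0},
  {"dp": [0,0,0],"twist": 0},
  {"dp": [0,0,0],"twist": 0},
])

```text
time_s: 40.7
position: [0.4958, -0.1977, 0.1105]
eef_rot: [180.0, -0.0, 178.6]
force: [-0.3, -0.7, 0.9]
gripper_width: 0.527
gripper_force: 0.0
```

```bash
python3 -c "
from m import *
d(496.3,-197.7,41,178.6)
c=snap('top')
try:circ(c,(0,150,205),(8,255,255),.084,(235,300,200,260),'yo')
except Exception as e:print(e)
for r in((240,300,160,212),):
  try:circ(c,(95,25,100),(130,140,255),.048,r,'topring')
  except Exception as e:print(e)
cv2.imwrite('pics/t11.png',c['image'][:,:,::-1])
"
```

```text
t 40.7 pos [ 495.8 -197.7  110.5] yaw 178.59 rp [179.98  -0.04] F [-0.3 -0.7  0.9] w 45.0 gf 0.0
twist -0.0 then dp [-0.4  0.1 69.5]
yo [457.1  80.9] [54.1 56.7]
topring [541.5  81.3] [39.2 39.7]
```

play_rows([
  {"dp": [-0.5,0,20],"twist": 0},
  {"dp": [0,0,25],"twist": 0},
  {"dp": [0,0,15],"twist": 0},
  {"dp": [0,0,6],"twist": 0},
  {"dp": [0,0,3],"twist": 0},
])

```text
time_s: 41.25
position: [0.4968, -0.1981, 0.0414]
eef_rot: [-180.0, 0.0, 178.6]
force: [0.7, -0.3, 0.3]
gripper_width: 0.531
gripper_force: 0.0
```

play_rows([
  {"dp": [0,0,0],"twist": 0},
  {"dp": [0,0,0],"twist": 0},
])

```text
time_s: 41.45
position: [0.4972, -0.1984, 0.042]
eef_rot: [-179.9, 0.1, 178.6]
force: [0.1, 0.5, -0.2]
gripper_width: 0.528
gripper_force: 0.0
```

play_rows([
  {"dp": [0,0,0],"twist": 0},
  {"dp": [0,0,0],"twist": 0},
  {"dp": [0,0,0],"twist": 0},
  {"dp": [0,0,0],"twist": 0},
  {"dp": [0,0,0],"twist": 0},
], jaw=5, squeeze=30)

```text
time_s: 41.95
position: [0.4969, -0.1981, 0.0413]
eef_rot: [-180.0, 0.0, 178.6]
force: [0.6, 2.2, 4.7]
gripper_width: 0.096
gripper_force: 29.4
```

play_rows([
  {"dp": [0,0,0],"twist": 0},
  {"dp": [0,0,0],"twist": 0},
])

```text
time_s: 42.15
position: [0.4969, -0.1981, 0.0413]
eef_rot: [-180.0, 0.0, 178.6]
force: [0.3, 0.3, 4.8]
gripper_width: 0.094
gripper_force: 29.5
```

```bash
python3 -c "
from m import *
d(540.3,81.4,170,178.6)
"
```

```text
t 42.1 pos [ 496.9 -198.1   41.3] yaw 178.59 rp [-179.98    0.04] F [0.3 0.3 4.8] w 8.1 gf 29.5
twist -0.0 then dp [ -36.6  280.5 -128.7]
```

play_rows([
  {"dp": [0,0,-5],"twist": 0},
  {"dp": [0,0,-20],"twist": 0},
  {"dp": [0,0,-35],"twist": 0},
  {"dp": [0,0,-40],"twist": 0},
  {"dp": [0,0,-28],"twist": 0},
])

```text
time_s: 42.65
position: [0.4967, -0.1982, 0.1713]
eef_rot: [-179.9, 0.1, 178.6]
force: [0.3, -0.5, 0.3]
gripper_width: 0.093
gripper_force: 29.3
```

play_rows([
  {"dp": [-2,15,0],"twist": 0},
  {"dp": [-4,28,0],"twist": 0},
  {"dp": [-4,28,0],"twist": 0},
  {"dp": [-4,28,0],"twist": 0},
  {"dp": [-4,28,0],"twist": 0},
])

```text
time_s: 43.15
position: [0.5172, -0.0699, 0.1678]
eef_rot: [180.0, -0.1, 178.6]
force: [-0.2, 0.1, -0.6]
gripper_width: 0.091
gripper_force: 29.3
```

play_rows([
  {"dp": [-4,28,0],"twist": 0},
  {"dp": [-4,28,0],"twist": 0},
  {"dp": [-4,28,0],"twist": 0},
  {"dp": [-4,28,0],"twist": 0},
  {"dp": [-3,28,0],"twist": 0},
])

```text
time_s: 43.65
position: [0.5395, 0.0696, 0.1677]
eef_rot: [-180.0, -0.1, 178.6]
force: [0.6, 0.5, 0.1]
gripper_width: 0.093
gripper_force: 29.3
```

play_rows([
  {"dp": [0,13,0],"twist": 0},
  {"dp": [0,0,15],"twist": 0},
  {"dp": [0,0,25],"twist": 0},
  {"dp": [0,0,15],"twist": 0},
  {"dp": [0,0,5],"twist": 0},
])

```text
time_s: 44.15
position: [0.5388, 0.0803, 0.1059]
eef_rot: [-180.0, -0.2, 178.5]
force: [0.6, -0.3, -0.7]
gripper_width: 0.094
gripper_force: 29.4
```

play_rows([
  {"dp": [0,0,0],"twist": 0},
  {"dp": [0,0,0],"twist": 0},
  {"dp": [0,0,0],"twist": 0},
])

```text
time_s: 44.45
position: [0.5412, 0.0807, 0.11]
eef_rot: [-180.0, 0.1, 178.6]
force: [-0.3, 0.4, -0.1]
gripper_width: 0.093
gripper_force: 29.3
```

```bash
python3 -c "
from m import *
d(540.9,81.4,89.3,178.6)
s=snap('side')
cv2.imwrite('pics/g12.png',cv2.resize(s['image'][100:220,230:380,::-1],None,fx=5,fy=5,interpolation=2))
"
```

```text
t 44.5 pos [541.2  80.7 110. ] yaw 178.57 rp [-179.99    0.1 ] F [-0.3  0.4 -0.1] w 7.9 gf 29.3
twist -0.0 then dp [ 0.3  0.7 20.7]
```

View pics/g12.png

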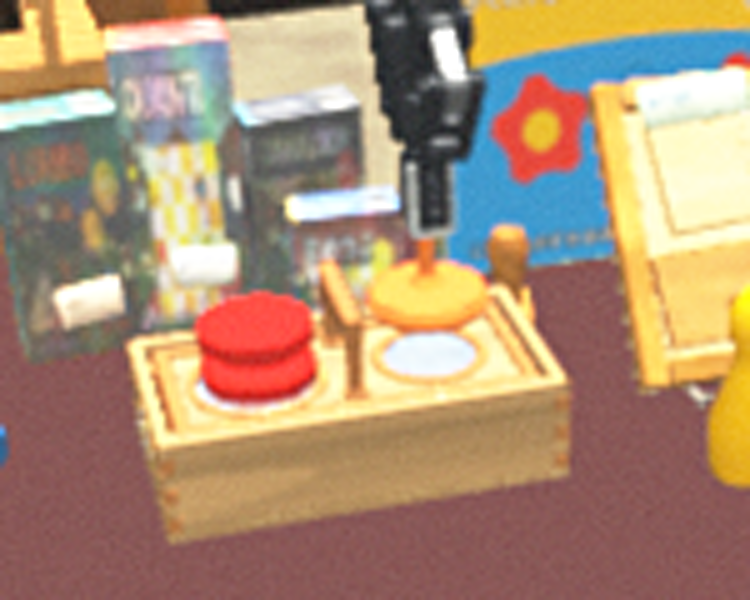

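play_rows([
  {"dp": [0,0.5,8],"twist": 0},
  {"dp": [0,0,6],"twist": 0},
  {"dp": [0,0,3],"twist": 0},
  {"dp": [0,0,1.5],"twist": 0},
  {"dp": [0,0,0],"twist": 0},
])

```text
time_s: 45.0
position: [0.5403, 0.0815, 0.09]
eef_rot: [-180.0, -0.0, 178.6]
force: [-0.1, -0.5, 0.5]
gripper_width: 0.097
gripper_force: 29.3
```

play_rows([
  {"dp": [0,0,0],"twist": 0},
  {"dp": [0,0,0],"twist": 0},
])

```text
time_s: 45.2
position: [0.5407, 0.0815, 0.0906]
eef_rot: [-180.0, 0.0, 178.6]
force: [-0.6, 0.3, 0.0]
gripper_width: 0.089
gripper_force: 29.3
```

```bash
python3 -c "
from m import *
d(540.9,81.4,89.3,178.6)
s=snap('side');print(onz(s,281,165.3,.084)*1000)
f=lambda u,v:(230+(u+.5)/5-.5,100+(v+.5)/5-.5)
print('yoring bead outer via l/r',onz(s,*f(193,388),.049),onz(s,*f(325,375),.049)); print('topring blue',onz(s,*f(430,354),.048))
print('rim corners',[onz(s,*f(*p),.054) for p in((129,341),(150,445),(570,383),(505,293))])
"
```

```text
t 45.2 pos [540.7  81.5  90.6] yaw 178.58 rp [-179.99    0.02] F [-0.6  0.3  0. ] w 7.6 gf 29.3
twist -0.0 then dp [-0.2 -0.1  1.3]
[453.9818  71.5542  84.    ]
yoring bead outer via l/r [0.4232 0.0881 0.049 ] [0.4863 0.0795 0.049 ]
topring blue [0.5407 0.0848 0.048 ]
rim corners [array([0.4003, 0.1366, 0.054 ]), array([0.3944, 0.0339, 0.054 ]), array([0.5923, 0.0249, 0.054 ]), array([0.5925, 0.1241, 0.054 ])]
```

play_rows([
  {"dp": [0,0,0.7],"twist": 0},
  {"dp": [0,0,0.6],"twist": 0},
  {"dp": [0,0,0.4],"twist": 0},
  {"dp": [0,0,0],"twist": 0},
  {"dp": [0,0,0],"twist": 0},
])

```text
time_s: 45.75
position: [0.5409, 0.0815, 0.0892]
eef_rot: [-180.0, 0.0, 178.6]
force: [-0.6, 1.1, 5.4]
gripper_width: 0.092
gripper_force: 29.8
```

```bash
python3 -c "
from m import *
d(540.9,81.4,89.3,178.6)"
```

```text
t 45.8 pos [540.9  81.5  89.2] yaw 178.59 rp [-180.      0.05] F [-0.6  1.1  5.4] w 7.9 gf 29.8
twist -0.0 then dp [-0.  -0.1 -0.1]
```

Seated at 89.2 as expected. Release, rise and withdraw toward the −y side, then check by masks.

play_rows([
  {"dp": [0,0,0],"twist": 0},
  {"dp": [0,0,0],"twist": 0},
  {"dp": [0,0,-8],"twist": 0},
  {"dp": [0,0,-25],"twist": 0},
  {"dp": [0,0,-40],"twist": 0},
], jaw=35)

```text
time_s: 46.25
position: [0.5388, 0.0816, 0.1604]
eef_rot: [180.0, -0.3, 178.6]
force: [0.2, -0.4, 1.0]
gripper_width: 0.414
gripper_force: 0.0
```

play_rows([
  {"dp": [0,-15,-30],"twist": 0},
  {"dp": [0,-40,0],"twist": 0},
  {"dp": [0,-45,0],"twist": 0},
  {"dp": [0,-45,0],"twist": 0},
  {"dp": [0,-45,0],"twist": 0},
])

```text
time_s: 46.75
position: [0.5356, -0.1101, 0.1923]
eef_rot: [-180.0, 0.0, 178.6]
force: [0.2, 0.2, -0.1]
gripper_width: 0.408
gripper_force: 0.0
```

play_rows([
  {"dp": [0,-45,0],"twist": 0},
  {"dp": [0,-45,0],"twist": 0},
  {"dp": [0,-40,0],"twist": 0},
  {"dp": [0,-10,0],"twist": 0},
  {"dp": [0,0,0],"twist": 0},
])

```text
time_s: 47.25
position: [0.532, -0.2497, 0.1917]
eef_rot: [180.0, -0.0, 178.4]
force: [-0.5, 0.3, 0.2]
gripper_width: 0.409
gripper_force: 0.0
```

```bash
python3 -c "
from m import *
d(540.9,81.4,89.3,178.6)
c=snap('top')
for v in(180,205,225):circ(c,(0,150,v),(8,255,255),.084,(235,310,195,265),'yo%d'%v)
circ(c,(5,150,190),(20,255,255),.060,(240,300,160,212),'top')
H=cv2.cvtColor(c['image'],cv2.COLOR_RGB2HSV)
def ext(m,n):
  ys,xs=np.nonzero(m);print(n,xs.min(),xs.max(),ys.min(),ys.max(),len(xs))
r=cv2.inRange(H,(0,150,60),(8,255,255))|cv2.inRange(H,(172,150,60),(180,255,255));z=np.zeros_like(r);z[195:265,235:310]=r[195:265,235:310];ext(z,'red all')
# expected silhouettes for seated discs r=28 at z .084 and lower rim z .056, using camera bias (+1,-0.3)
t=np.linspace(0,6.283,60)
P=np.array([pix(c,[.4551+.028*np.cos(a),.083+.028*np.sin(a),zz]) for a in t for zz in(.052,.060,.072,.082)]);print('exp',P.min(0),P.max(0))
b=cv2.inRange(H,(95,25,100),(130,140,255));z=np.zeros_like(b);z[200:262,235:300]=b[200:262,235:300];ext(z,'blue') if z.any() else print('noblue')
s=snap('side');H=cv2.cvtColor(s['image'],cv2.COLOR_RGB2HSV)
r=cv2.inRange(H,(0,150,60),(8,255,255))|cv2.inRange(H,(172,150,60),(180,255,255));z=np.zeros_like(r);z[140:200,255:310]=r[140:200,255:310];ext(z,'side red')
P=np.array([pix(s,[.4527+.028*np.cos(a),.080+.028*np.sin(a),zz]) for a in t for zz in(.052,.060,.072,.082)]);print('exp',P.min(0),P.max(0))
o=cv2.inRange(H,(8,150,150),(22,255,255));
"
```

```text
t 47.2 pos [ 532.  -249.7  191.7] yaw 178.45 rp [179.99  -0.02] F [-0.5  0.3  0.2] w 35.0 gf 0.0
twist -0.2 then dp [ -0.8 331.2 102.4]
yo180 [457.1  80.6] [54.1 57.2]
yo205 [457.1  80.9] [54.2 56.5]
yo225 [457.   81.7] [54.  54.7]
top [540.5  81. ] [57.4 57.8]
red all 244 276 216 247 810
exp [242.8922 216.4752] [276.2072 248.5454]
noblue
side red 269 292 158 179 433
exp [267.8406 159.1289] [292.5384 181.5929]
```

```bash
python3 -c "
from m import *
t=np.linspace(0,6.283,60)
def go(c,img,roi,x,y,z0,n):
  H=cv2.cvtColor(cv2.resize(img,None,fx=4,fy=4,interpolation=1),cv2.COLOR_RGB2HSV)
  r=cv2.inRange(H,(0,150,60),(8,255,255))|cv2.inRange(H,(172,150,60),(180,255,255));x0,x1,y0,y1=[4*v for v in roi]
  ys,xs=np.nonzero(r[y0:y1,x0:x1]);o=np.array([xs.min(),ys.min(),xs.max(),ys.max()])/4+[roi[0],roi[2]]*2
  P=np.array([pix(c,[x+.028*np.cos(a),y+.028*np.sin(a),z0+zz]) for a in t for zz in(.004,.012,.024,.034)])
  print(n,'obs-exp L,T,R,B',np.round(o-np.r_[P.min(0),P.max(0)],1),'area ratio',round(len(xs)/16/cv2.contourArea(cv2.convexHull(P.astype(np.float32))),3))
c=snap('top');s=snap('side')
go(c,cv2.imread('pics/top1.png')[:,:,::-1],(355,405,90,135),.6874,-.1351,0,'top base')
go(c,c['image'],(235,310,195,265),.4541,.0833,.048,'top now')
go(s,cv2.imread('pics/side1.png')[:,:,::-1],(385,440,195,240),.6874,-.1351,0,'side base')
go(s,s['image'],(255,310,140,200),.4541,.0833,.048,'side now')
for n,r,z in(('brick',0,0),):
  pass
"
```

```text
top base obs-exp L,T,R,B [ 0.6 -0.9  1.1 -0.7] area ratio 1.041
top now obs-exp L,T,R,B [ 1.3 -1.   1.2 -1.9] area ratio 0.969
side base obs-exp L,T,R,B [ 0.3 -0.1  0.5  0.3] area ratio 1.022
side now obs-exp L,T,R,B [ 0.6  0.  -0.  -0.8] area ratio 0.908
```

```bash
python3 -c "
from h import *
print(job_done())"
```

```text
the job is handed in; nothing more can be done
None
```

The job is handed in at about 47 s. The brick and cube are in their beaded places, the tray is home over them, the yo-yo is flat in the larger ring and the top is upright in the smaller one. Each contact height was within 0.2 mm of the value expected if seated; the hand-in call did not report a verdict.

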